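# Load the dynamics trolley and fire it down the track

### The arm

A 6-joint arm with a two-finger parallel gripper is mounted at the origin on the work surface. World frame = base frame: x ahead of the robot, y to its left, z up, the work surface at z = 0. Lengths are in m, angles in rad, forces in N, time in s.
With the tool pointing down it reaches from about 0.25 to 0.8 m from the base axis. Payload 8.5 kg.
Tool frame: the origin (TCP) lies midway between the tips of the shut fingers; the grasp point (between the pads) lies 19 mm behind it (env.grip_depth is the distance from the TCP to the grasp point, in m); x points along the fingers, y is the direction in which the jaws open and shut, and the axes are right-handed (so a half turn about x gives the same grasp; the last joint's range is limited). The gripper opens to 85 mm and grips with 20 to 120 N. Pads are 22 mm wide; open, the fingers measure 114 mm over their backs; the gripper's body (76 mm by 85 mm) begins 54 mm behind the grasp point. The pads swing forward as they close: fully open they stand 13 mm farther back than shut.
Start: joints at [1.116, 0.238, -0.013, 1.319, 0, 1.571], TCP at [0.231, 0.472, 0.231] pointing down, gripper open.
Joint ranges: [-2.66, 2.66], [-1.03, 1.9], [-1.14, 1.46], [-1.82, 2.27], [-1.45, 1.34], [-3.14, 3.14]. Speed limits (rad/s): [2.22, 2.22, 2.79, 3.14, 3.14, 3.14].

### API

Orientations are given as a unit quaternion [x, y, z, w].
In Python, from bench import env gives the robot as it stands. The module is installed in compiled form; this text tells all that it offers.
- The arm moves only by the shell command python3 -m pendant 'ROWS' [FORCE]. ROWS is JSON, a list of rows, each an object of numbers: "x", "y", "z": the shift along the tool's x, y, z in cm; "ax", "ay", "az": the turn, a rotation vector about the tool's x, y, z in degrees; "fingers": the opening in per cent of the stroke, from 0 (shut) to 100 (fully open). A call has exactly 5 rows; each row shifts and turns the pose as measured when the row begins, along the tool's axes as they then stand; what a row does not reach is not made up. A row lasts 1/12 s, in which the tool goes at most 41.7 mm and 7.16 degrees, less where a joint would pass 70% of its speed; a pose out of reach is approached as far as the arm can. A call with a gripper value outside its range is refused whole. The fingers move at their own pace and stop on an object; FORCE is the grip in N (left out, the last holds). Time passes only in rows, so rows that do not move let the fingers close, or fill a call up. It gives the time, the measured TCP pose, the force and the opening at its end, in the units of the state.
- env.state(): the state, without advancing time (a new reading comes with each control period).
- env.capture(name): name is "scene" or "side" or "wrist"; returns a dict with "color" (480x640x3 uint8, red, green, blue), "range_z" (480x640 float32, m along the optical axis (not along the pixel's ray), 0 where there is no reading), "fovy" (degrees; the focal length in pixels is half the picture's height over the tangent of half this angle, whatever the lens; pixels are square), "cx", "cy" (the principal point, pixels), "k1" (the pictures are not rectified: a ray, as slopes to the right and down, at radius r is drawn at 1 + k1 r^2 times it, then the intrinsics apply), "world_from_camera" (4x4, takes a point from camera to world coordinates). Camera axes: x right, y down, z forward; pixel columns grow to the right and rows downward; lengths in m; the calibration is good to about 2 mm. A picture is of the moment at which its call begins.
- env.sign_off(): hands the job in, once; it reports no verdict.
The state is a dict: "time_s": time; "joints": joint angles; "qd": joint speeds; "effort": joint torques, N m; "position": TCP position; "tool_rot": TCP orientation; "wrist_force": force on the tool from outside, world axes, zero at the start; "wrist_torque": the same for the moment, N m; "grip_width": opening from 0.0 (shut) to 1.0 (fully open).
Only numpy, scipy, OpenCV 4.12 (cv2) and the standard library are available. Lean on these libraries where they do the work, as an engineer would, in place of code of your own. Each camera call takes 0.05 s, during which the arm holds its last target. There are 200 camera calls.

### The job

Get the physics trolley ready and make its run: swing its hold-down rod open, lay every steel mass bar in the trolley's tray, one crosswise in each bay and lying flat on the bay's floor, and swing the hold-down fully down over them. Only then draw the launcher's striker back until its sear catches, push the loaded trolley right back against the launcher, let go, and trip the sear so that the striker drives the trolley to the soft buffer at the far end. Leave the bottle and the cup standing where they are.

Things in the scene. Friction and masses are not known exactly. Their poses are not given: they have to be found in the camera images.
- track: Aluminium dynamics track, 860 x 92 mm, fixed, running from the robot's left to its right; rail top 50 mm above the table. Origin at table height under the launcher's front face; x: the way the trolley runs (to the robot's right), y: away from the robot, z up. Launcher (grey housing, 60 mm wide, 96 mm high): x -150 to 0 mm. Light gate (post 133 mm high beside it): x = 570, y = 125. Soft buffer: pad at x = 611.
- trolley (a joint): Position of the trolley along the track (m): 0 = its rear end touches the launcher's front face, 0.36 = its front end is on the soft buffer (which throws it back no more than a centimetre). It rolls easily, cannot leave its rails, and is 250 mm long.
- trolley_tray (a point): Middle of the trolley's blue tray, on the bay floor, 82 mm above the table; axes as the track's. Four bays, centred at x = -81, -27, +27, +81 mm from here, each 31 mm wide (x) and 108 mm long (y), take one bar each, its long axis along y. Black rubber ribs between bays: 6 mm high, 23 mm wide; side walls 10 mm high, end walls 12 mm. A seated bar's centre is 12.5 mm above this point.
- trolley_front (a point): Centre of the trolley's front end face (far from the launcher), 75 mm above the table; the face is 80 mm wide and reaches from 56 to 94 mm above the table. Push here, against the track's x, to move the trolley back.
- hold_down (a joint): Angle of the hold-down (rad): 0 = closed, its rod level, 1.5 mm above the bars; it opens up and away from the robot to 2.2 and stays at any angle by friction (about 5 N at the rod). Hinge axis: along the track's x, 66 mm from the tray's middle along track y, 114.5 mm above the table. A bar not down in its bay keeps it from closing.
- hold_down_grip (a point): Middle of the hold-down's round steel rod: 12 mm thick, 230 mm long along the track's x, 72 mm from the hinge axis, an arm at each end. Closed, it is 114.5 mm above the table and 6 mm nearer the robot than the tray's middle line.
- striker (a joint): How far the striker is drawn back (m): 0 = at rest, its head 60 mm out of the launcher's front (so the trolley cannot come nearer than 0.06); drawn to 0.063 or more, its collar passes the sear, and let go it stays caught at about 0.060; end of travel 0.070. The spring pulls 6 N at 0, 18 N at 0.060. When the sear is tripped it shoots forward to 0.
- pull_plate (a point): Middle of the top edge of the striker's pull plate, behind the launcher: an upright black plate, 12 mm thick along the track's x, 34 mm wide, its top 117 mm above the table; the rod below it lies 62 to 74 mm above the table. Gap to the launcher at rest: 29 mm (23 mm low down). Draw it along the track's -x.
- sear (a joint): Angle of the sear (rad): 0 = sprung down, ready to catch or catching; pressing its trip pad turns it, up to 0.30; the striker is let go at about 0.10 to 0.16.
- trip_pad (a point): Centre of the top of the sear's trip pad, a steel plate 32 x 32 mm on top of the launcher, 118 mm above the table. Press it straight down: about 2 N when the striker is not cocked, about 8 to 10 N when it is, 4 to 6 mm down lets go (9 mm at most).
- bar1: Steel mass bar, square section, 100 x 25 x 25 mm, about 0.5 kg, plain and all alike; origin at its centre (12.5 mm above the table when lying there); x is its long axis.
- bar2: Steel mass bar, square section, 100 x 25 x 25 mm, about 0.5 kg, plain and all alike; origin at its centre (12.5 mm above the table when lying there); x is its long axis.
- bar3: Steel mass bar, square section, 100 x 25 x 25 mm, about 0.5 kg, plain and all alike; origin at its centre (12.5 mm above the table when lying there); x is its long axis.
- bar4: Steel mass bar, square section, 100 x 25 x 25 mm, about 0.5 kg, plain and all alike; origin at its centre (12.5 mm above the table when lying there); x is its long axis.
- squeeze_bottle: Bystander: turquoise bottle with white cap, 60 mm across, 150 mm high; origin at the centre of its underside.
- beaker_cup: Bystander: white plastic cup, 76 mm across the rim, 95 mm high; origin at the centre of its underside.
Not all that is in view belongs to the job. Leave any green look-alike of the bar2 alone.

How it is judged:
By the outcome, as a careful person would: the job done as asked, in the order asked, and still so for the second after the job is handed in, with the robot touching nothing.
Of bar1, bar2, bar3, bar4 only 2 to 4 are there at a start; the rules pass over those that are not, and their reading is None.
At some moment in a run one of bar1, bar2, bar3, bar4 may be knocked a few centimetres aside while the robot is not near it.
Once in a run the grip may slacken for a moment while it holds something.
It also fails if it takes over 210 s, if anything falls off the work surface, if the arm or the gripper's body presses on something with over 40 N, if the wrist force passes 120 N, or if a joint passes its speed limit or range.

## Working session

There is one attempt and no reset: what is moved stays moved. The work goes in short steps, Python scripts to look and compute and a shell command to move; the robot and the scene stay as the last step left them, time stands still between calls to the robot, and variables do not carry over. Pictures are saved under pics/ and viewed, about 12 in all and at most 16, crops included, and the job is handed in when it is done.

```bash
mkdir -p pics; ls
cat > h.py <<'E'
import numpy as np, cv2
from bench import env
from scipy.spatial.transform import Rotation as R
def shot(n,save=None):
    c=env.capture(n)
    if save: cv2.imwrite('pics/'+save+'.png',c['color'][:,:,::-1])
    return c
def rays(c,uv):
    uv=np.atleast_2d(np.array(uv,float)); f=240/np.tan(np.radians(c['fovy'])/2)
    d=(uv-[c['cx'],c['cy']])/f; s=d.copy()
    for _ in range(20): s=d/(1+c['k1']*(s**2).sum(1,keepdims=True))
    return np.c_[s,np.ones(len(s))]
def onplane(c,uv,z):
    T=np.array(c['world_from_camera']); r=rays(c,uv)@T[:3,:3].T; o=T[:3,3]
    return o+r*((z-o[2])/r[:,2])[:,None]
def depthpts(c,uv):
    uv=np.atleast_2d(uv).astype(int); z=c['range_z'][uv[:,1],uv[:,0]]
    T=np.array(c['world_from_camera'])
    return (rays(c,uv)*z[:,None])@T[:3,:3].T+T[:3,3]
def cloud(c):
    v,u=np.mgrid[0:480,0:640]; uv=np.c_[u.ravel(),v.ravel()]
    return depthpts(c,uv).reshape(480,640,3)
def project(c,P):
    T=np.array(c['world_from_camera']); p=(np.atleast_2d(P)-T[:3,3])@T[:3,:3]
    s=p[:,:2]/p[:,2:]; f=240/np.tan(np.radians(c['fovy'])/2)
    return s*(1+c['k1']*(s**2).sum(1,keepdims=True))*f+[c['cx'],c['cy']]
def st():
    s=env.state(); print({k:np.round(s[k],4).tolist() for k in ['time_s','joints','position','tool_rot','wrist_force','grip_width']})
    return s
E
python3 - <<'E'
from h import *
st(); print(env.grip_depth)
for n in ['scene','side']:
    c=shot(n,n+'0'); print(n,c['fovy'],c['k1'],np.round(c['world_from_camera'],3).tolist())
E
```

```text
pics
{'time_s': 0.0, 'joints': [1.116, 0.2387, -0.0142, 1.3192, -0.0001, 1.5708], 'position': [0.2305, 0.4713, 0.2307], 'tool_rot': [0.1589, 0.689, -0.1599, 0.6888], 'wrist_force': [-0.096, 0.2065, -0.0796], 'grip_width': 0.9997}
0.0187
scene 42.648504251099425 -0.08860832103988983 [[-0.469, 0.489, -0.735, 1.443], [0.883, 0.282, -0.376, 0.45], [0.023, -0.825, -0.564, 0.793], [0.0, 0.0, 0.0, 1.0]]
side 46.44054117656492 -0.17371843309785942 [[0.864, -0.296, 0.408, 0.06], [-0.504, -0.519, 0.69, -0.876], [0.007, -0.802, -0.598, 0.859], [0.0, 0.0, 0.0, 1.0]]
```

View pics/scene0.png

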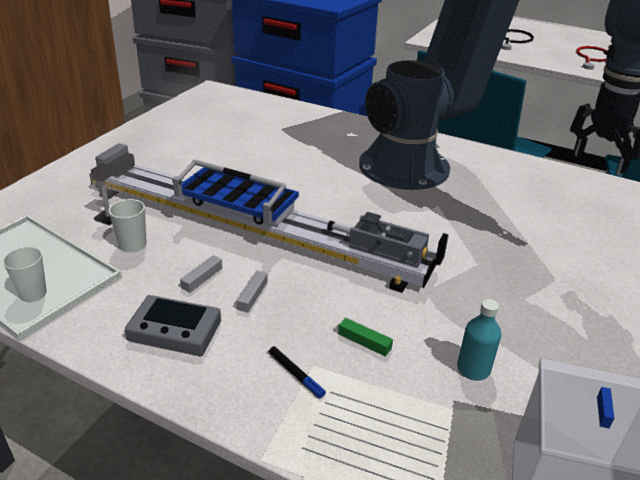

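View pics/side0.png

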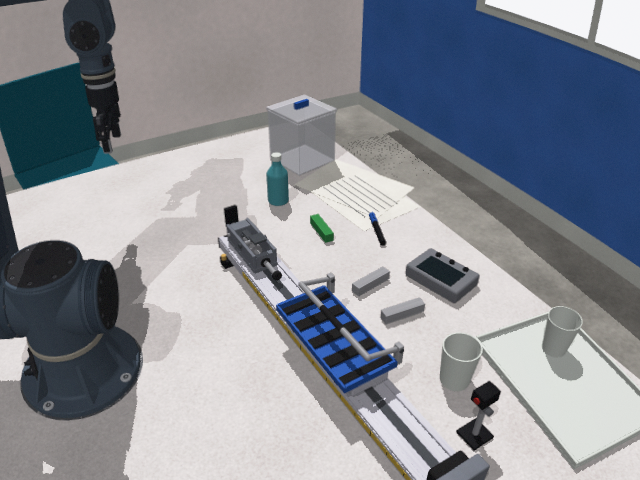

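Run:
```python
from h import *
C={n:shot(n) for n in ['scene','side']}
P=[];col=[]
for n,c in C.items():
    X=cloud(c); ok=c['range_z']>0; P.append(X[ok]); col.append(c['color'][ok])
    px={'scene':[(240,190),(380,222),(440,240),(202,273),(252,290),(365,337),(480,330),(128,225),(105,195),(272,190)],
        'side':[(230,212),(250,232),(330,285),(371,281),(403,311),(320,228),(277,185),(460,350),(480,395),(332,318)]}[n]
    print(n); print(np.c_[px,np.round(depthpts(c,px)*1000)].astype(int).tolist())
P=np.vstack(P);col=np.vstack(col).astype(int)
np.savez('cl.npz',P=P,col=col)
b=(col[:,2]>1.6*col[:,0])&(col[:,2]>1.5*col[:,1])&(P[:,2]>.07)&(P[:,2]<.11)&(P[:,0]<.8)&(P[:,0]>.2)&(abs(P[:,1])<.6)
r=cv2.minAreaRect(P[b,:2].astype(np.float32)*1000);print('blue',b.sum(),r)
w=(P[:,2]>.044)&(P[:,2]<.054)&(P[:,0]>.25)&(P[:,0]<.6)&(abs(P[:,1])<.7)
Q=P[w]; r=cv2.minAreaRect(Q[:,:2].astype(np.float32)*1000);print('rail',w.sum(),r, np.percentile(Q,[1,99],axis=0).round(3).tolist())
g=(abs(col.max(1)-col.min(1))<25)&(P[:,2]>.018)&(P[:,2]<.03)&(P[:,0]>.3)&(P[:,0]<.95)&(abs(P[:,1])<.6)
im=np.zeros((700,1300),np.uint8); ij=((P[g,:2]-[.3,-.6])*1000).astype(int); im[np.clip(ij[:,0],0,699),np.clip(ij[:,1],0,1299)]=255
im=cv2.morphologyEx(im,cv2.MORPH_CLOSE,np.ones((7,7)))
for k in cv2.findContours(im,0,2)[0]:
    if cv2.contourArea(k)>800:
        q=cv2.minAreaRect(k); print('gray',np.round([q[0][1]+300,q[0][0]-600]),np.round(q[1]),q[2])
```

```text
scene
[[240, 190, 453, -231, 87], [380, 222, 429, 98, 95], [440, 240, 456, 234, 114], [202, 273, 678, -178, 24], [252, 290, 673, -63, 24], [365, 337, 686, 182, 25], [480, 330, 658, 369, 105], [128, 225, 677, -364, 77], [105, 195, 595, -509, 64], [272, 190, 417, -169, 86]]
side
[[230, 212, 443, 232, 107], [250, 232, 468, 173, 74], [330, 285, 518, -125, 104], [371, 281, 655, -81, 25], [403, 311, 661, -198, 23], [320, 228, 657, 159, 29], [277, 185, 629, 349, 69], [460, 350, 672, -369, 50], [480, 395, 571, -515, 133], [332, 318, 453, -240, 137]]
blue 5650 ((457.01934814453125, -59.727935791015625), (123.18299865722656, 605.6211547851562), 1.4771946668624878)
rail 10831 ((500.1680908203125, -204.94827270507812), (180.35472106933594, 870.8181762695312), 1.7854187488555908) [[0.406, -0.561, 0.044], [0.514, 0.216, 0.053]]
gray [ 783. -399.] [276. 138.] 50.937416076660156
gray [ 667. -189.] [ 31. 104.] 5.856013774871826
gray [663. -70.] [104.  28.] 80.53767395019531
gray [500. -77.] [490.  23.] 0.2507457733154297
```

Run:
```python
from h import *
d=np.load('cl.npz');P,col=d['P'],d['col']
def rect(m,k=5,area=300,lab=''):
    im=np.zeros((800,1300),np.uint8); Q=P[m]; ij=((Q[:,:2]-[.2,-.65])*1000).astype(int)
    ok=(ij>=0).all(1)&(ij[:,0]<800)&(ij[:,1]<1300); im[ij[ok,0],ij[ok,1]]=255
    im=cv2.morphologyEx(im,cv2.MORPH_CLOSE,np.ones((k,k)));im=cv2.morphologyEx(im,cv2.MORPH_OPEN,np.ones((3,3)))
    for c in cv2.findContours(im,0,2)[0]:
        if cv2.contourArea(c)>area:
            q=cv2.minAreaRect(c); print(lab,np.round([q[0][1]+200,q[0][0]-650],1),np.round(q[1],1),round(q[2],2))
z=P[:,2]; R0=(P[:,0]>.3)&(P[:,0]<.6)
b=(col[:,2]>1.6*col[:,0])&(col[:,2]>1.5*col[:,1])
rect(b&(z>.075)&(z<.1)&R0&(P[:,1]<0),9,3000,'blue')
rect(R0&(z>.046)&(z<.054),9,5000,'rail')
rect(R0&(z>.110)&(z<.121)&(P[:,1]>0),5,150,'118')
rect(R0&(z>.085)&(z<.10)&(P[:,1]>0),5,500,'96')
rect(R0&(z>.108)&(z<.125)&(P[:,1]<0),5,150,'rod')
# rail side edges: line fit
m=R0&(z>.047)&(z<.053)&(P[:,1]<.2)&(P[:,1]>-.55)
for s in [(-.55,-.31),(-.04,.04),(.04,.2)]:
    q=P[m&(P[:,1]>s[0])&(P[:,1]<s[1])]; print(s,np.percentile(q[:,0],[1,3,97,99]).round(4),len(q))
```

```text
blue [ 461.2 -235.2] [121.8 253. ] 88.28
rail [ 459.9 -180.1] [ 98.2 810.3] 88.28
118 [451.5  83.3] [34.2 34.3] 87.27
118 [446.7 235.2] [35.4 15.4] 86.63
96 [449.5 125.5] [ 73. 153.] 90.0
rod [ 581.5 -501.9] [36.9  9.9] 72.76
rod [ 516.5 -347.5] [43. 21.] 90.0
rod [ 507.  -119.5] [48. 19.] 90.0
(-0.55, -0.31) [0.4197 0.4218 0.511  0.515 ] 3384
(-0.04, 0.04) [0.407  0.4089 0.4984 0.501 ] 883
(0.04, 0.2) [0.4024 0.4039 0.496  0.498 ] 826
```

```bash
cat >> h.py <<'E'
O=np.array([.4528,.050]); TX=np.array([.0300,-.99955]); TY=np.array([.99955,.0300])
def tw(x,y,z): # track mm -> world m
    return np.r_[O+TX*x/1e3+TY*y/1e3, z/1e3]
def wt(p): p=np.asarray(p); return np.r_[(p[:2]-O)@TX,(p[:2]-O)@TY,p[2]]*1e3
def delta(target, jaw=None, s=None):
    """tool-frame shift (cm) and turn (deg) to reach target; jaw = world angle (deg) of tool y"""
    s=s or env.state(); M=R.from_quat(s['tool_rot']).as_matrix(); p=np.array(s['position'])
    sh=M.T@(np.asarray(target)-p)*100
    out='at track mm %s | shift cm x %.2f y %.2f z %.2f'%(wt(p).round(1),*sh)
    if jaw is not None:
        cur=np.degrees(np.arctan2(M[1,1],M[0,1])); d=(jaw-cur+90)%180-90
        xa=np.array([0,0,-1.]); ya=np.array([np.cos(np.radians(cur+d)),np.sin(np.radians(cur+d)),0]); G=np.c_[xa,ya,np.cross(xa,ya)]
        rv=np.degrees(R.from_matrix(M.T@G).as_rotvec()); out+=' | turn deg ax %.1f ay %.1f az %.1f (jaw now %.1f)'%(*rv,cur)
    print(out,'| F',np.round(s['wrist_force'],1),'g %.3f t %.1f'%(s['grip_width'],s['time_s']))
def bars(c=None):
    """steel bars by cloud at z 20-29 mm, both views"""
    out=[]
    P=[];
    for n in ['scene','side']:
        c=shot(n); X=cloud(c); cl=c['color'].astype(int); m=(c['range_z']>0)&(X[...,2]>.020)&(X[...,2]<.030)&(X[...,0]>.54)&(X[...,0]<.9)&(X[...,1]>-.34)&(X[...,1]<.3)&(cl.max(2)-cl.min(2)<40)
        k,l,stt,cen=cv2.connectedComponentsWithStats(m.astype(np.uint8))
        for i in range(1,k):
            if stt[i,4]>120:
                Q=X[l==i]; u,sv,v=np.linalg.svd(Q[:,:2]-Q[:,:2].mean(0),full_matrices=False); t=(Q[:,:2])@v.T; lo,hi=np.percentile(t,[1.5,98.5],axis=0)
                ctr=((lo+hi)/2)@v; print(n,stt[i,4],'ctr',ctr.round(4),'size',((hi-lo)*1000).round(1),'long axis deg %.1f'%(np.degrees(np.arctan2(v[0,1],v[0,0]))%180),'z %.4f'%np.median(Q[:,2]))
E
python3 - <<'E'
from h import *
bars()
delta(tw(285,-6,170),np.degrees(np.arctan2(TY[1],TY[0])))
E
```

```text
scene 431 ctr [ 0.6688 -0.1872] size [98.  27.4] long axis deg 173.5 z 0.0239
scene 430 ctr [ 0.6643 -0.0691] size [98.1 24.8] long axis deg 9.9 z 0.0236
scene 446 ctr [ 0.8427 -0.1241] size [162.6  81.6] long axis deg 121.5 z 0.0253
side 356 ctr [ 0.6621 -0.0699] size [99.5 27.1] long axis deg 8.8 z 0.0255
side 255 ctr [ 0.7956 -0.1573] size [159.8  78.9] long axis deg 122.9 z 0.0256
side 406 ctr [ 0.6662 -0.1888] size [96.6 27.1] long axis deg 174.2 z 0.0252
at track mm [-428.  -209.5  231.1] | shift cm x 6.14 y -53.59 z 51.23 | turn deg ax 62.2 ay 0.0 az 0.0 (jaw now 63.9) | F [ 0.7 -0.4  0.3] g 1.003 t 0.3
```

```bash
python3 -m pendant '[{"ax":6.2},{"ax":6.2},{"ax":6.2},{"ax":6.2},{"ax":6.2}]'; python3 -m pendant '[{"ax":6.2},{"ax":6.2},{"ax":6.2},{"ax":6.2},{"ax":6.2}]'
python3 - <<'E'
from h import *
delta(tw(285,-6,170),np.degrees(np.arctan2(TY[1],TY[0])))
E
```

```text
at track mm [-428.  -209.5  231.1] | shift cm x 6.14 y -53.59 z 51.23 | turn deg ax 62.2 ay 0.0 az 0.0 (jaw now 63.9) | F [ 0.7 -0.4  0.3] g 1.003 t 0.3invalid input
invalid input
```

```bash
python3 -m pendant '[{"x":0,"y":0,"z":0,"ax":6.2,"ay":0,"az":0,"fingers":50},{"x":0,"y":0,"z":0,"ax":6.2,"ay":0,"az":0,"fingers":50},{"x":0,"y":0,"z":0,"ax":6.2,"ay":0,"az":0,"fingers":50},{"x":0,"y":0,"z":0,"ax":6.2,"ay":0,"az":0,"fingers":50},{"x":0,"y":0,"z":0,"ax":6.2,"ay":0,"az":0,"fingers":50}]' 40;  python3 - <<'E'
from h import *
delta(tw(285,-6,170),np.degrees(np.arctan2(TY[1],TY[0])))
E
```

```text
time_s: 0.72
position: [0.2304, 0.4713, 0.2307]
tool_rot: [0.343, 0.618, -0.344, 0.618]
wrist_force: [0.3, -1.0, 0.5]
grip_width: 0.504
at track mm [-427.8 -209.6  230.7] | shift cm x 6.14 y -18.14 z 71.87 | turn deg ax 30.1 ay 0.1 az 0.1 (jaw now 31.8) | F [ 0.3 -1.   0.5] g 0.504 t 0.7
```

```bash
python3 -m pendant '[{"ax":6,"fingers":50},{"ax":6,"fingers":50},{"ax":6,"fingers":50},{"ax":6,"fingers":50},{"ax":6,"fingers":50}]';  python3 - <<'E'
from h import *
delta(tw(285,-6,170),np.degrees(np.arctan2(TY[1],TY[0])))
E
```

```text
at track mm [-427.8 -209.6  230.7] | shift cm x 6.14 y -18.14 z 71.87 | turn deg ax 30.1 ay 0.1 az 0.1 (jaw now 31.8) | F [ 0.3 -1.   0.5] g 0.504 t 0.7invalid input
```

```bash
python3 -m pendant '[{"x":0,"y":-1,"z":3.8,"ax":6,"ay":0,"az":0,"fingers":50},{"x":0,"y":-0.6,"z":3.9,"ax":6,"ay":0,"az":0,"fingers":50},{"x":0,"y":0,"z":4,"ax":6,"ay":0,"az":0,"fingers":50},{"x":0,"y":0.5,"z":4,"ax":6,"ay":0,"az":0,"fingers":50},{"x":0,"y":1,"z":4,"ax":6,"ay":0,"az":0,"fingers":50}]';  python3 - <<'E'
from h import *
delta(tw(285,-6,170),np.degrees(np.arctan2(TY[1],TY[0])))
E
```

```text
time_s: 1.13
position: [0.2945, 0.2828, 0.2284]
tool_rot: [0.496, 0.504, -0.497, 0.503]
wrist_force: [0.6, -0.3, 0.3]
grip_width: 0.501
at track mm [-237.5 -151.2  228.4] | shift cm x 5.83 y 15.33 z 52.02 | turn deg ax -0.9 ay 0.0 az 0.1 (jaw now 0.8) | F [ 0.6 -0.3  0.3] g 0.501 t 1.1
```

```bash
python3 -m pendant '[{"x":0,"y":1.05,"z":3.5,"ax":0,"ay":0,"az":0,"fingers":50},{"x":0,"y":1.05,"z":3.5,"ax":0,"ay":0,"az":0,"fingers":50},{"x":0,"y":1.05,"z":3.5,"ax":0,"ay":0,"az":0,"fingers":50},{"x":0,"y":1.05,"z":3.5,"ax":0,"ay":0,"az":0,"fingers":50},{"x":0,"y":1.05,"z":3.5,"ax":0,"ay":0,"az":0,"fingers":50}]';python3 -m pendant '[{"x":0,"y":1.05,"z":3.5,"ax":0,"ay":0,"az":0,"fingers":50},{"x":0,"y":1.05,"z":3.5,"ax":0,"ay":0,"az":0,"fingers":50},{"x":0,"y":1.05,"z":3.5,"ax":0,"ay":0,"az":0,"fingers":50},{"x":0,"y":1.05,"z":3.5,"ax":0,"ay":0,"az":0,"fingers":50},{"x":0,"y":1.05,"z":3.5,"ax":0,"ay":0,"az":0,"fingers":50}]';python3 -m pendant '[{"x":0,"y":1.05,"z":3.5,"ax":0,"ay":0,"az":0,"fingers":50},{"x":0,"y":1.05,"z":3.5,"ax":0,"ay":0,"az":0,"fingers":50},{"x":0,"y":1.05,"z":3.5,"ax":0,"ay":0,"az":0,"fingers":50},{"x":0,"y":1.05,"z":3.5,"ax":0,"ay":0,"az":0,"fingers":50},{"x":0,"y":1.05,"z":3.5,"ax":0,"ay":0,"az":0,"fingers":50}]';  python3 - <<'E'
from h import *
delta(tw(285,-6,170),np.degrees(np.arctan2(TY[1],TY[0])))
c=shot('wrist','w1'); print(np.round(c['world_from_camera'],3).tolist(),c['fovy'])
E
```

```text
time_s: 1.55
position: [0.349, 0.0995, 0.2291]
tool_rot: [0.498, 0.502, -0.497, 0.502]
wrist_force: [0.6, 0.6, -0.2]
grip_width: 0.5
time_s: 1.97
position: [0.4032, -0.0847, 0.2304]
tool_rot: [0.5, 0.501, -0.496, 0.503]
wrist_force: [1.7, 1.2, -0.2]
grip_width: 0.503
time_s: 2.38
position: [0.4572, -0.2701, 0.2313]
tool_rot: [0.501, 0.5, -0.496, 0.504]
wrist_force: [1.0, 0.0, 0.2]
grip_width: 0.501
at track mm [320.1  -5.2 231.3] | shift cm x 6.13 y -0.22 z -3.50 | turn deg ax -1.4 ay -0.0 az -0.5 (jaw now 0.4) | F [1.  0.  0.2] g 0.501 t 2.4
[[1.0, 0.004, 0.009, 0.456], [0.007, -0.954, -0.3, -0.193], [0.008, 0.3, -0.954, 0.373], [0.0, 0.0, 0.0, 1.0]] 67.66698027236086
```

View pics/w1.png

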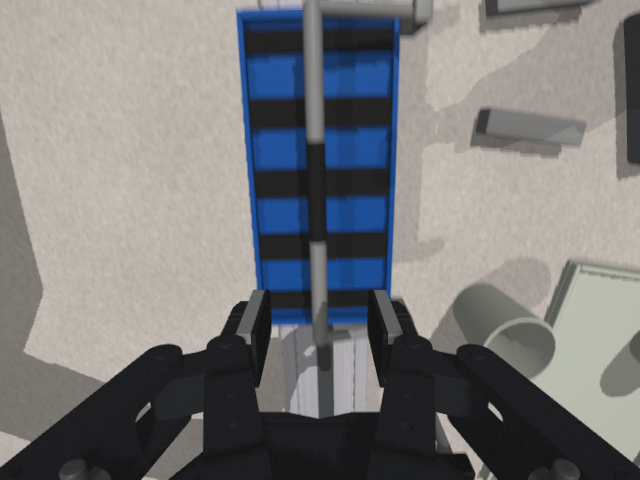

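```bash
python3 -m pendant '[{"x":1.5,"y":-0.05,"z":-0.8,"ax":-0.3,"ay":0,"az":0,"fingers":50},{"x":1.5,"y":-0.05,"z":-0.9,"ax":-0.3,"ay":0,"az":0,"fingers":50},{"x":1.5,"y":-0.05,"z":-0.9,"ax":-0.3,"ay":0,"az":0,"fingers":50},{"x":1.5,"y":-0.05,"z":-0.9,"ax":-0.3,"ay":0,"az":0,"fingers":50},{"x":0,"y":0,"z":0,"ax":0,"ay":0,"az":0,"fingers":50}]';  python3 - <<'E'
from h import *
delta(tw(285,-6,93),np.degrees(np.arctan2(TY[1],TY[0])))
c=shot('wrist','w2'); b=c['color'].astype(int)
X=cloud(c); m=(X[...,2]>.108)&(X[...,2]<.126)&(abs(X[...,1]+.235)<.1)&(abs(X[...,0]-.455)<.03)
Q=X[m]; print(m.sum()); 
for lo in np.arange(-.33,-.14,.03):
    q=Q[(Q[:,1]>lo)&(Q[:,1]<lo+.03)]
    if len(q): print(lo.round(2),wt(q.mean(0)).round(1),len(q))
bl=(b[...,2]>1.6*b[...,0])&(X[...,2]>.075)&(X[...,2]<.1)
T=np.array([wt(p) for p in X[bl]]); print('blue track x',np.percentile(T[:,0],[0.5,99.5]),'y',np.percentile(T[:,1],[.5,99.5]))
E
```

```text
time_s: 2.85
position: [0.4586, -0.2462, 0.1668]
tool_rot: [0.497, 0.501, -0.494, 0.508]
wrist_force: [-1.0, -0.8, 0.3]
grip_width: 0.503
at track mm [296.2  -3.1 166.8] | shift cm x 7.37 y -0.37 z -1.15 | turn deg ax -0.7 ay 0.2 az -0.5 (jaw now 1.0) | F [-1.  -0.8  0.3] g 0.503 t 2.9
0
blue track x [161.39809573 408.6993308 ] y [-58.7070532   56.31914673]
```

```bash
python3 -m pendant '[{"x":1.6,"y":-0.1,"z":-0.3,"ax":-0.2,"ay":0,"az":0,"fingers":50},{"x":1.6,"y":-0.1,"z":-0.3,"ax":-0.2,"ay":0,"az":0,"fingers":50},{"x":1.6,"y":-0.1,"z":-0.2,"ax":-0.2,"ay":0,"az":0,"fingers":50},{"x":1.6,"y":-0.1,"z":-0.2,"ax":0,"ay":0,"az":0,"fingers":50},{"x":0.5,"y":0,"z":0,"ax":0,"ay":0,"az":0,"fingers":50}]'; python3 -m pendant '[{"x":0,"y":0,"z":0,"ax":0,"ay":0,"az":0,"fingers":0},{"x":0,"y":0,"z":0,"ax":0,"ay":0,"az":0,"fingers":0},{"x":0,"y":0,"z":0,"ax":0,"ay":0,"az":0,"fingers":0},{"x":0,"y":0,"z":0,"ax":0,"ay":0,"az":0,"fingers":0},{"x":0,"y":0,"z":0,"ax":0,"ay":0,"az":0,"fingers":0}]' 40
python3 - <<'E'
from h import *
delta(tw(285,-6,93),np.degrees(np.arctan2(TY[1],TY[0])))
E
```

```text
time_s: 3.32
position: [0.4601, -0.2406, 0.1036]
tool_rot: [0.495, 0.499, -0.491, 0.515]
wrist_force: [-0.6, 0.7, -0.3]
grip_width: 0.501
time_s: 3.73
position: [0.4561, -0.2415, 0.1056]
tool_rot: [0.494, 0.501, -0.493, 0.512]
wrist_force: [2.3, 0.4, -8.8]
grip_width: 0.126
at track mm [291.4  -5.4 105.6] | shift cm x 1.25 y -0.08 z -0.66 | turn deg ax -0.2 ay 0.6 az -0.7 (jaw now 1.5) | F [ 2.3  0.4 -8.8] g 0.126 t 3.7
```

```bash
python3 -m pendant '[{"x":0,"y":0,"z":0,"ax":0,"ay":0,"az":0,"fingers":45},{"x":0,"y":0,"z":0,"ax":0,"ay":0,"az":0,"fingers":45},{"x":0.5,"y":0,"z":0,"ax":0,"ay":0,"az":0,"fingers":45},{"x":0.5,"y":0,"z":0,"ax":0,"ay":0,"az":0,"fingers":45},{"x":0,"y":0,"z":0,"ax":0,"ay":0,"az":0,"fingers":45}]'
python3 - <<'E'
from h import *
delta(tw(285,-6,94),np.degrees(np.arctan2(TY[1],TY[0])))
E
```

```text
time_s: 4.15
position: [0.4591, -0.2434, 0.0984]
tool_rot: [0.494, 0.498, -0.493, 0.514]
wrist_force: [0.2, -0.2, -0.2]
grip_width: 0.452
at track mm [293.5  -2.6  98.4] | shift cm x 0.43 y -0.36 z -0.85 | turn deg ax -0.2 ay 0.8 az -1.0 (jaw now 1.5) | F [ 0.2 -0.2 -0.2] g 0.452 t 4.2
```

```bash
python3 -m pendant '[{"x":0.15,"y":-0.2,"z":-0.3,"ax":0,"ay":0.4,"az":-0.5,"fingers":45},{"x":0.15,"y":-0.1,"z":-0.3,"ax":0,"ay":0.4,"az":-0.5,"fingers":45},{"x":0,"y":0,"z":0,"ax":0,"ay":0,"az":0,"fingers":0},{"x":0,"y":0,"z":0,"ax":0,"ay":0,"az":0,"fingers":0},{"x":0,"y":0,"z":0,"ax":0,"ay":0,"az":0,"fingers":0}]' 40; python3 -m pendant '[{"x":0,"y":0,"z":0,"ax":0,"ay":0,"az":0,"fingers":0},{"x":0,"y":0,"z":0,"ax":0,"ay":0,"az":0,"fingers":0},{"x":0,"y":0,"z":0,"ax":0,"ay":0,"az":0,"fingers":0},{"x":0,"y":0,"z":0,"ax":0,"ay":0,"az":0,"fingers":0},{"x":0,"y":0,"z":0,"ax":0,"ay":0,"az":0,"fingers":0}]' 40;  python3 - <<'E'
from h import *
delta(tw(285,-6,94),np.degrees(np.arctan2(TY[1],TY[0])))
# arc plan: hinge at track y 66
p=wt(env.state()['position']); th=np.radians([0,15,30,45,60,75,90,105,120])
print(np.c_[np.degrees(th), np.diff(np.r_[0,72*(1-np.cos(th))])/10, np.diff(np.r_[0,72*np.sin(th)])/10].round(2).tolist())
E
```

```text
time_s: 4.57
position: [0.4557, -0.2368, 0.0947]
tool_rot: [0.493, 0.507, -0.494, 0.506]
wrist_force: [1.4, 0.1, 0.4]
grip_width: 0.127
time_s: 4.98
position: [0.4557, -0.2367, 0.0947]
tool_rot: [0.493, 0.507, -0.494, 0.506]
wrist_force: [0.2, -0.0, -0.6]
grip_width: 0.125
at track mm [286.7  -5.7  94.7] | shift cm x 0.07 y -0.03 z -0.17 | turn deg ax -0.2 ay -0.1 az 0.1 (jaw now 1.5) | F [ 0.2 -0.  -0.6] g 0.125 t 5.0
[[0.0, 0.0, 0.0], [15.0, 0.25, 1.86], [30.0, 0.72, 1.74], [45.0, 1.14, 1.49], [60.0, 1.49, 1.14], [75.0, 1.74, 0.72], [90.0, 1.86, 0.25], [105.0, 1.86, -0.25], [120.0, 1.74, -0.72]]
```

```bash
python3 -m pendant '[{"x":-0.94,"y":0.06,"z":0,"ax":0,"ay":0,"az":0,"fingers":0},{"x":-0.92,"y":0.18,"z":0,"ax":0,"ay":0,"az":0,"fingers":0},{"x":-0.89,"y":0.30,"z":0,"ax":0,"ay":0,"az":0,"fingers":0},{"x":-0.84,"y":0.42,"z":0,"ax":0,"ay":0,"az":0,"fingers":0},{"x":0,"y":0,"z":0,"ax":0,"ay":0,"az":0,"fingers":0}]';  python3 - <<'E'
from h import *
delta(tw(285,-6,94),np.degrees(np.arctan2(TY[1],TY[0])))
p=wt(env.state()['position']); print(np.degrees(np.arctan2(p[2]+19-114.5,66-p[1])), np.hypot(p[2]+19-114.5,66-p[1]))
E
```

```text
time_s: 5.4
position: [0.4789, -0.236, 0.1285]
tool_rot: [0.498, 0.505, -0.486, 0.511]
wrist_force: [-3.8, -0.9, 10.2]
grip_width: 0.096
at track mm [286.6  17.5 128.5] | shift cm x 3.41 y -2.42 z -0.15 | turn deg ax 0.0 ay -0.3 az -1.1 (jaw now 1.8) | F [-3.8 -0.9 10.2] g 0.096 t 5.4
34.276690503055946 58.65904938675508
```

Run:
```python
from h import *
st()
a=shot('side')['color'][200:400,220:460]; b=shot('wrist')['color'][150:480,120:520]
a=cv2.resize(a,(480,400)); b=cv2.resize(b,(320,264)); im=np.zeros((400,800,3),np.uint8); im[:,:480]=a; im[:264,480:]=b
cv2.imwrite('pics/v1.png',im[:,:,::-1])
```

```text
{'time_s': 5.4, 'joints': [-0.4658, 0.2984, -0.202, 1.057, 0.0139, 1.0744], 'position': [0.4789, -0.236, 0.1285], 'tool_rot': [0.4984, 0.5045, -0.4861, 0.5107], 'wrist_force': [-3.8079, -0.9258, 10.2208], 'grip_width': 0.0961}
```

View pics/v1.png

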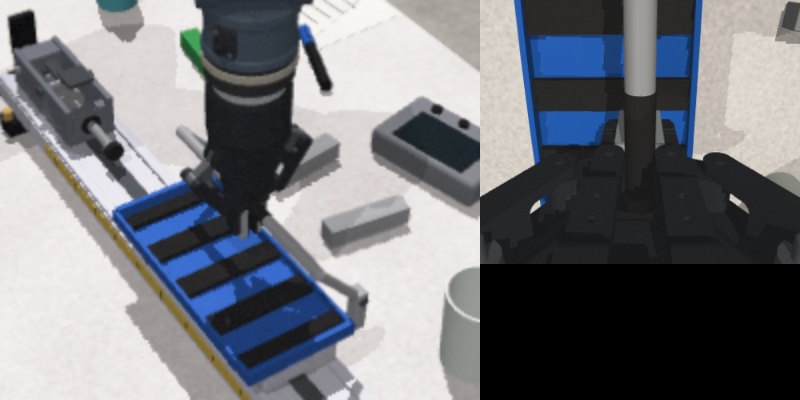

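```bash
python3 -m pendant '[{"x":0,"y":0,"z":0,"ax":0,"ay":0,"az":0.5,"fingers":28},{"x":0,"y":0,"z":0,"ax":0,"ay":0,"az":0.5,"fingers":28},{"x":-0.6,"y":0.5,"z":0,"ax":0,"ay":0,"az":0,"fingers":28},{"x":-0.5,"y":0.7,"z":0,"ax":0,"ay":0,"az":0,"fingers":28},{"x":-0.4,"y":0.7,"z":0,"ax":0,"ay":0,"az":0,"fingers":28}]'; python3 -m pendant '[{"x":-0.3,"y":0.7,"z":0,"ax":0,"ay":0,"az":0,"fingers":28},{"x":-0.2,"y":0.8,"z":0,"ax":0,"ay":0,"az":0,"fingers":28},{"x":-0.1,"y":0.8,"z":0,"ax":0,"ay":0,"az":0,"fingers":28},{"x":0,"y":0.8,"z":0,"ax":0,"ay":0,"az":0,"fingers":28},{"x":0,"y":0,"z":0,"ax":0,"ay":0,"az":0,"fingers":28}]'
python3 - <<'E'
from h import *
delta(tw(285,95,130),np.degrees(np.arctan2(TY[1],TY[0])))
E
```

```text
time_s: 5.92
position: [0.4929, -0.2349, 0.1445]
tool_rot: [0.502, 0.501, -0.484, 0.513]
wrist_force: [-7.1, 0.3, -0.3]
grip_width: 0.281
time_s: 6.33
position: [0.5202, -0.2344, 0.1555]
tool_rot: [0.499, 0.503, -0.488, 0.509]
wrist_force: [-0.5, -0.6, -0.3]
grip_width: 0.276
at track mm [286.3  58.9 155.5] | shift cm x 2.61 y 3.57 z -0.13 | turn deg ax -0.3 ay -0.3 az -1.0 (jaw now 1.5) | F [-0.5 -0.6 -0.3] g 0.276 t 6.3
```

```bash
python3 -m pendant '[{"x":0,"y":0.9,"z":0,"ax":0,"ay":0,"az":0,"fingers":28},{"x":0,"y":0.9,"z":0,"ax":0,"ay":0,"az":0,"fingers":28},{"x":0,"y":0.9,"z":0,"ax":0,"ay":0,"az":0,"fingers":28},{"x":0,"y":0.9,"z":0,"ax":0,"ay":0,"az":0,"fingers":28},{"x":0.1,"y":0.7,"z":0,"ax":0,"ay":0,"az":0,"fingers":28}]'; python3 -m pendant '[{"x":0,"y":-0.5,"z":0,"ax":0,"ay":0,"az":0,"fingers":45},{"x":0,"y":0,"z":0,"ax":0,"ay":0,"az":0,"fingers":50},{"x":-1,"y":0,"z":0,"ax":0,"ay":0,"az":0,"fingers":50},{"x":-2,"y":0,"z":0,"ax":0,"ay":0,"az":0,"fingers":50},{"x":-3,"y":0,"z":0,"ax":0,"ay":0,"az":0,"fingers":50}]'
python3 - <<'E'
from h import *
delta(tw(285,95,130),np.degrees(np.arctan2(TY[1],TY[0])))
c=shot('side','s2'); X=cloud(c)
a=c['color'][180:420,220:520]; cv2.imwrite('pics/v2.png',cv2.resize(a,(600,480))[:,:,::-1])
E
```

```text
time_s: 6.75
position: [0.5588, -0.2328, 0.1555]
tool_rot: [0.497, 0.506, -0.491, 0.506]
wrist_force: [-5.6, -0.7, -3.2]
grip_width: 0.278
time_s: 7.17
position: [0.5513, -0.2321, 0.213]
tool_rot: [0.496, 0.509, -0.492, 0.503]
wrist_force: [0.9, -0.2, -0.9]
grip_width: 0.504
at track mm [284.9  90.  213. ] | shift cm x 8.30 y 0.51 z 0.09 | turn deg ax -0.4 ay -0.6 az 0.1 (jaw now 1.4) | F [ 0.9 -0.2 -0.9] g 0.504 t 7.2
```

View pics/v2.png

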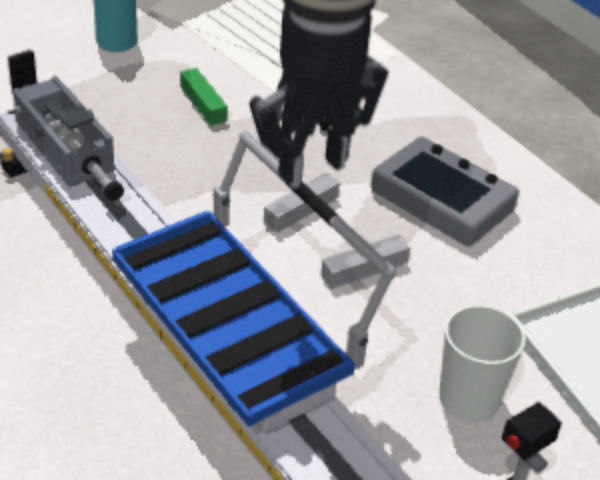

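```bash
python3 -m pendant '[{"x":-1,"y":1,"z":-1,"ax":-7,"ay":0,"az":0,"fingers":70},{"x":-0.5,"y":1,"z":-1,"ax":-7,"ay":0,"az":0,"fingers":70},{"x":0,"y":1,"z":-1,"ax":-7,"ay":0,"az":0,"fingers":70},{"x":0,"y":0,"z":-1,"ax":-7,"ay":0,"az":0,"fingers":70},{"x":0,"y":0,"z":-1,"ax":-7,"ay":0,"az":0,"fingers":70}]'; python3 -m pendant '[{"x":0,"y":0,"z":-1,"ax":-7,"ay":0,"az":0,"fingers":70},{"x":0,"y":0,"z":-1,"ax":-7,"ay":0,"az":0,"fingers":70},{"x":0,"y":0,"z":-1,"ax":-7,"ay":0,"az":0,"fingers":70},{"x":0,"y":0,"z":-1,"ax":-7,"ay":0,"az":0,"fingers":70},{"x":0,"y":0,"z":-1,"ax":-7,"ay":0,"az":0,"fingers":70}]'; python3 -m pendant '[{"x":0,"y":0,"z":0,"ax":-7,"ay":0,"az":0,"fingers":70},{"x":0,"y":0,"z":0,"ax":-7,"ay":0,"az":0,"fingers":70},{"x":0,"y":0,"z":0,"ax":-7,"ay":0,"az":0,"fingers":70},{"x":0,"y":0,"z":0,"ax":-7,"ay":0,"az":0,"fingers":70},{"x":0,"y":0,"z":0,"ax":0,"ay":0,"az":0,"fingers":70}]'
python3 - <<'E'
from h import *
bars()
delta([.6632,-.0695,.10],99.3)
E
```

```text
time_s: 7.63
position: [0.5731, -0.1828, 0.2477]
tool_rot: [0.32, 0.626, -0.311, 0.64]
wrist_force: [-0.7, 0.5, -0.4]
grip_width: 0.703
time_s: 8.05
position: [0.5349, -0.1499, 0.2536]
tool_rot: [0.107, 0.687, -0.104, 0.711]
wrist_force: [-0.6, 0.3, -0.1]
grip_width: 0.699
time_s: 8.47
position: [0.5331, -0.1491, 0.2616]
tool_rot: [-0.075, 0.687, 0.07, 0.719]
wrist_force: [-0.1, -0.7, -0.1]
grip_width: 0.699
scene 432 ctr [ 0.6696 -0.1867] size [96.7 26.9] long axis deg 173.6 z 0.0238
scene 434 ctr [ 0.6644 -0.0691] size [97.3 24.9] long axis deg 10.0 z 0.0237
scene 433 ctr [ 0.8432 -0.1244] size [164.   81.1] long axis deg 121.7 z 0.0255
side 248 ctr [ 0.7922 -0.1542] size [158.6  70.8] long axis deg 119.3 z 0.0252
side 173 ctr [ 0.6353 -0.0745] size [44.7 27.2] long axis deg 10.1 z 0.0256
side 149 ctr [ 0.6972 -0.1928] size [36.6 26.8] long axis deg 167.9 z 0.0251
side 186 ctr [ 0.6393 -0.1865] size [41.9 25.9] long axis deg 171.2 z 0.0250
at track mm [201.5  74.4 261.4] | shift cm x 16.68 y 5.48 z 13.59 | turn deg ax 1.9 ay 2.5 az 0.6 (jaw now 101.2) | F [0.4 0.2 0.1] g 0.703 t 8.6
```

```bash
python3 -m pendant '[{"x":1,"y":1.2,"z":2.9,"ax":0.5,"ay":0.6,"az":0.2,"fingers":80},{"x":2,"y":1.2,"z":2.9,"ax":0.5,"ay":0.6,"az":0.2,"fingers":80},{"x":2,"y":1.2,"z":2.9,"ax":0.5,"ay":0.6,"az":0.2,"fingers":80},{"x":2,"y":1.2,"z":2.9,"ax":0.5,"ay":0.6,"az":0,"fingers":80},{"x":1,"y":0.4,"z":1.2,"ax":0,"ay":0,"az":0,"fingers":80}]'; python3 -m pendant '[{"x":0,"y":0,"z":0,"ax":0,"ay":0,"az":0,"fingers":80},{"x":0,"y":0,"z":0,"ax":0,"ay":0,"az":0,"fingers":80},{"x":0,"y":0,"z":0,"ax":0,"ay":0,"az":0,"fingers":80},{"x":0,"y":0,"z":0,"ax":0,"ay":0,"az":0,"fingers":80},{"x":0,"y":0,"z":0,"ax":0,"ay":0,"az":0,"fingers":80}]';  python3 - <<'E'
from h import *
delta([.6632,-.0695,.06],99.3)
c=shot('wrist','w3'); X=cloud(c); print(np.isfinite(X).all(), (c['range_z']>0).mean())
m=(c['range_z']>0)&(X[...,2]>.019)&(X[...,2]<.032)&(abs(X[...,0]-.663)<.08)&(abs(X[...,1]+.07)<.06)
k,l,s,_=cv2.connectedComponentsWithStats(m.astype(np.uint8)); i=1+s[1:,4].argmax(); Q=X[l==i,:2].astype(np.float32)*1000; print(s[i],cv2.minAreaRect(Q))
E
```

```text
time_s: 8.98
position: [0.6567, -0.0765, 0.1896]
tool_rot: [-0.047, 0.701, 0.045, 0.71]
wrist_force: [-1.9, 0.2, 0.3]
grip_width: 0.8
time_s: 9.4
position: [0.656, -0.0761, 0.188]
tool_rot: [-0.044, 0.703, 0.042, 0.709]
wrist_force: [-0.3, 0.6, 0.5]
grip_width: 0.802
at track mm [132.2 199.4 188. ] | shift cm x 12.81 y 0.61 z 0.68 | turn deg ax -2.3 ay 0.5 az 0.2 (jaw now 97.0) | F [-0.3  0.6  0.5] g 0.802 t 9.4
True 0.9959733072916667
[ 309  165   32  110 3086] ((662.7294311523438, -69.95601654052734), (100.23973083496094, 25.03832244873047), 9.289684295654297)
```

```bash
python3 -m pendant '[{"x":2.5,"y":0.15,"z":0.15,"ax":-0.6,"ay":0.1,"az":0,"fingers":70},{"x":2.5,"y":0.15,"z":0.15,"ax":-0.6,"ay":0.1,"az":0,"fingers":70},{"x":2.5,"y":0.15,"z":0.15,"ax":-0.6,"ay":0.1,"az":0,"fingers":70},{"x":2.5,"y":0.15,"z":0.15,"ax":-0.5,"ay":0.1,"az":0,"fingers":70},{"x":0,"y":0,"z":0,"ax":0,"ay":0,"az":0,"fingers":70}]'; python3 -m pendant '[{"x":0,"y":0,"z":0,"ax":0,"ay":0,"az":0,"fingers":70},{"x":0,"y":0,"z":0,"ax":0,"ay":0,"az":0,"fingers":70},{"x":0,"y":0,"z":0,"ax":0,"ay":0,"az":0,"fingers":70},{"x":0,"y":0,"z":0,"ax":0,"ay":0,"az":0,"fingers":70},{"x":0,"y":0,"z":0,"ax":0,"ay":0,"az":0,"fingers":70}]';  python3 - <<'E'
from h import *
delta([.6628,-.0699,.006],99.3)
E
```

```text
time_s: 9.87
position: [0.6633, -0.0733, 0.0938]
tool_rot: [-0.058, 0.7, 0.053, 0.71]
wrist_force: [-1.5, -0.3, -1.6]
grip_width: 0.696
time_s: 10.28
position: [0.6646, -0.0751, 0.1009]
tool_rot: [-0.057, 0.697, 0.052, 0.713]
wrist_force: [0.6, 0.3, -0.2]
grip_width: 0.704
at track mm [131.4 208.  100.9] | shift cm x 9.48 y 0.63 z -0.30 | turn deg ax -0.4 ay 1.2 az 0.5 (jaw now 98.8) | F [ 0.6  0.3 -0.2] g 0.704 t 10.3
```

```bash
python3 -m pendant '[{"x":2,"y":0.2,"z":0,"ax":-0.2,"ay":0.4,"az":0.2,"fingers":60},{"x":2,"y":0.2,"z":0,"ax":-0.2,"ay":0.4,"az":0.2,"fingers":60},{"x":2,"y":0.2,"z":0,"ax":0,"ay":0.4,"az":0,"fingers":60},{"x":1,"y":0,"z":0,"ax":0,"ay":0,"az":0,"fingers":60},{"x":0,"y":0,"z":0,"ax":0,"ay":0,"az":0,"fingers":60}]'; python3 -m pendant '[{"x":0,"y":0,"z":0,"ax":0,"ay":0,"az":0,"fingers":60},{"x":0,"y":0,"z":0,"ax":0,"ay":0,"az":0,"fingers":60},{"x":0,"y":0,"z":0,"ax":0,"ay":0,"az":0,"fingers":60},{"x":0,"y":0,"z":0,"ax":0,"ay":0,"az":0,"fingers":60},{"x":0,"y":0,"z":0,"ax":0,"ay":0,"az":0,"fingers":60}]';  python3 - <<'E'
from h import *
delta([.6628,-.0699,.006],99.3)
E
```

```text
time_s: 10.7
position: [0.6692, -0.0701, 0.0358]
tool_rot: [-0.059, 0.701, 0.055, 0.709]
wrist_force: [-0.6, -0.1, 0.1]
grip_width: 0.599
time_s: 11.12
position: [0.6711, -0.0706, 0.0401]
tool_rot: [-0.059, 0.699, 0.055, 0.711]
wrist_force: [0.5, 0.4, -0.5]
grip_width: 0.601
at track mm [127.1 214.6  40.1] | shift cm x 3.40 y 0.23 z -0.87 | turn deg ax -0.1 ay 0.9 az 0.4 (jaw now 99.2) | F [ 0.5  0.4 -0.5] g 0.601 t 11.1
```

```bash
python3 -m pendant '[{"x":1.2,"y":0.1,"z":-0.3,"ax":0,"ay":0.4,"az":0.2,"fingers":60},{"x":1.2,"y":0.1,"z":-0.3,"ax":0,"ay":0.4,"az":0.2,"fingers":60},{"x":0.7,"y":0,"z":-0.2,"ax":0,"ay":0,"az":0,"fingers":60},{"x":0.2,"y":0,"z":0,"ax":0,"ay":0,"az":0,"fingers":60},{"x":0,"y":0,"z":0,"ax":0,"ay":0,"az":0,"fingers":60}]'
python3 - <<'E'
from h import *
delta([.6628,-.0699,.006],99.3)
E
```

```text
time_s: 11.53
position: [0.6626, -0.0701, 0.0043]
tool_rot: [-0.056, 0.704, 0.057, 0.706]
wrist_force: [0.4, 0.4, -1.1]
grip_width: 0.601
at track mm [126.3 206.1   4.3] | shift cm x -0.17 y 0.01 z 0.02 | turn deg ax -0.1 ay 0.1 az -0.0 (jaw now 99.2) | F [ 0.4  0.4 -1.1] g 0.601 t 11.5
```

```bash
python3 -m pendant '[{"x":-0.1,"y":0,"z":0,"ax":0,"ay":0,"az":0,"fingers":20},{"x":0,"y":0,"z":0,"ax":0,"ay":0,"az":0,"fingers":0},{"x":0,"y":0,"z":0,"ax":0,"ay":0,"az":0,"fingers":0},{"x":0,"y":0,"z":0,"ax":0,"ay":0,"az":0,"fingers":0},{"x":0,"y":0,"z":0,"ax":0,"ay":0,"az":0,"fingers":0}]' 110
python3 - <<'E'
from h import *
delta([.6628,-.0699,.006],99.3)
E
```

```text
time_s: 11.95
position: [0.6619, -0.07, 0.0048]
tool_rot: [-0.056, 0.705, 0.057, 0.705]
wrist_force: [1.3, 0.1, -3.2]
grip_width: 0.267
at track mm [126.2 205.4   4.8] | shift cm x -0.12 y -0.01 z 0.09 | turn deg ax -0.1 ay 0.0 az -0.1 (jaw now 99.2) | F [ 1.3  0.1 -3.2] g 0.267 t 11.9
```

```bash
python3 -m pendant '[{"x":-2,"y":0,"z":0,"ax":0,"ay":0,"az":0,"fingers":0},{"x":-4,"y":0,"z":0,"ax":0,"ay":0,"az":0,"fingers":0},{"x":-4,"y":0,"z":0,"ax":0,"ay":0,"az":0,"fingers":0},{"x":-4,"y":0,"z":0,"ax":0,"ay":0,"az":0,"fingers":0},{"x":-4,"y":0,"z":0,"ax":0,"ay":0,"az":0,"fingers":0}]' 110; python3 -m pendant '[{"x":-3,"y":0,"z":0,"ax":1.5,"ay":0,"az":0,"fingers":0},{"x":-2,"y":0,"z":0,"ax":1.5,"ay":0,"az":0,"fingers":0},{"x":-1,"y":0,"z":0,"ax":1.5,"ay":0,"az":0,"fingers":0},{"x":0,"y":0,"z":0,"ax":1.5,"ay":0,"az":0,"fingers":0},{"x":0,"y":0,"z":0,"ax":1,"ay":0,"az":0,"fingers":0}]' 110
python3 - <<'E'
from h import *
delta(tw(258,-0.5,230),91.7)
E
```

```text
time_s: 12.37
position: [0.6549, -0.0694, 0.178]
tool_rot: [-0.055, 0.713, 0.059, 0.697]
wrist_force: [1.6, -0.2, -4.7]
grip_width: 0.265
time_s: 12.78
position: [0.6587, -0.0699, 0.2521]
tool_rot: [-0.011, 0.71, 0.013, 0.704]
wrist_force: [0.1, 0.4, -4.6]
grip_width: 0.273
at track mm [126.  202.2 252.1] | shift cm x 2.37 y -13.13 z -20.30 | turn deg ax 0.2 ay -0.5 az -0.1 (jaw now 91.9) | F [ 0.1  0.4 -4.6] g 0.273 t 12.8
```

```bash
python3 -m pendant '[{"x":0,"y":-1.2,"z":-1.9,"ax":0,"ay":0,"az":0,"fingers":0},{"x":0,"y":-1.6,"z":-2.5,"ax":0,"ay":0,"az":0,"fingers":0},{"x":0,"y":-1.6,"z":-2.5,"ax":0,"ay":0,"az":0,"fingers":0},{"x":0,"y":-1.6,"z":-2.5,"ax":0,"ay":0,"az":0,"fingers":0},{"x":0,"y":-1.6,"z":-2.5,"ax":0,"ay":0,"az":0,"fingers":0}]' 110; python3 -m pendant '[{"x":0,"y":-1.6,"z":-2.5,"ax":0,"ay":0,"az":0,"fingers":0},{"x":0,"y":-1.6,"z":-2.5,"ax":0,"ay":0,"az":0,"fingers":0},{"x":0,"y":-1,"z":-1.5,"ax":0,"ay":0,"az":0,"fingers":0},{"x":0,"y":0,"z":0,"ax":0,"ay":0,"az":0,"fingers":0},{"x":0,"y":0,"z":0,"ax":0,"ay":0,"az":0,"fingers":0}]' 110
python3 - <<'E'
from h import *
delta(tw(258,-0.5,110),91.7)
c=shot('wrist','w4')
E
```

```text
time_s: 13.2
position: [0.5415, -0.1483, 0.2476]
tool_rot: [-0.012, 0.711, 0.015, 0.703]
wrist_force: [0.8, -1.7, -4.2]
grip_width: 0.263
time_s: 13.62
position: [0.4677, -0.196, 0.2455]
tool_rot: [-0.01, 0.714, 0.014, 0.7]
wrist_force: [0.1, -0.4, -4.4]
grip_width: 0.262
at track mm [246.4   7.5 245.5] | shift cm x 13.55 y -1.24 z -0.54 | turn deg ax 0.3 ay -1.1 az -0.3 (jaw now 92.0) | F [ 0.1 -0.4 -4.4] g 0.262 t 13.6
```

View pics/w4.png

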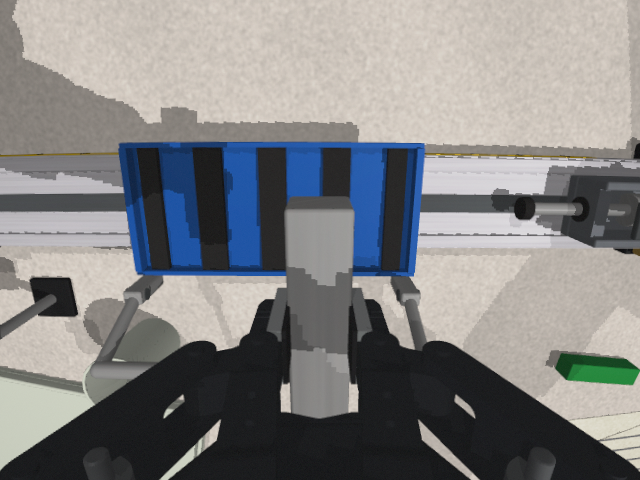

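```bash
cat >> h.py <<'E'
def tray(n='wrist'):
    c=shot(n); X=cloud(c); b=c['color'].astype(int)
    bl=(c['range_z']>0)&(b[...,2]>1.6*b[...,0])&(b[...,2]>1.4*b[...,1])&(X[...,2]>.078)&(X[...,2]<.102)&(X[...,0]>.36)&(X[...,0]<.56)
    T=np.array([(X[bl][:,:2]-O)@TX,(X[bl][:,:2]-O)@TY]).T*1e3
    print(n,'tray x',np.percentile(T[:,0],[.3,99.7]).round(1),'y',np.percentile(T[:,1],[.3,99.7]).round(1),'yaw-rect',cv2.minAreaRect(T.astype(np.float32)))
    k=(c['range_z']>0)&(X[...,2]>.088)&(X[...,2]<.108)&(b.max(2)<70)
    return c,X
E
python3 - <<'E'
from h import *
c,X=tray(); b=c['color'].astype(int)
# bar in hand: grey, height 0.25-0.275
m=(c['range_z']>0)&(X[...,2]>.258)&(X[...,2]<.275)&(b.min(2)>85)
k,l,s,_=cv2.connectedComponentsWithStats(m.astype(np.uint8)); i=1+s[1:,4].argmax(); Q=X[l==i]; T=np.array([wt(p) for p in Q]); print(s[i],T.min(0),T.max(0),np.median(T,0), 'tcp',wt(env.state()['position']))
E
```

```text
wrist tray x [160.5 409.4] y [-59.1  56.4] yaw-rect ((285.2292175292969, -1.1275367736816406), (116.35674285888672, 251.05429077148438), 89.96116638183594)
[  285   208    69   210 12342] [233.45645118 -40.91916043 261.89340031] [258.77058959  52.21803461 272.35517928] [245.94523556  -4.75210364 264.92754796] tcp [245.95920862   8.43017992 245.45739486]
```

```bash
python3 -m pendant '[{"x":2,"y":-0.3,"z":-0.2,"ax":0,"ay":-0.3,"az":0,"fingers":0},{"x":2.5,"y":-0.3,"z":-0.2,"ax":0,"ay":-0.3,"az":0,"fingers":0},{"x":2.5,"y":-0.3,"z":-0.2,"ax":0,"ay":-0.3,"az":0,"fingers":0},{"x":2.5,"y":-0.3,"z":-0.2,"ax":0,"ay":0,"az":0,"fingers":0},{"x":1.5,"y":0,"z":-0.1,"ax":0,"ay":0,"az":0,"fingers":0}]' 110; python3 -m pendant '[{"x":0,"y":0,"z":0,"ax":0,"ay":0,"az":0,"fingers":0},{"x":0,"y":0,"z":0,"ax":0,"ay":0,"az":0,"fingers":0},{"x":0,"y":0,"z":0,"ax":0,"ay":0,"az":0,"fingers":0},{"x":0,"y":0,"z":0,"ax":0,"ay":0,"az":0,"fingers":0},{"x":0,"y":0,"z":0,"ax":0,"ay":0,"az":0,"fingers":0}]' 110
python3 - <<'E'
from h import *
delta(tw(258,-1.7,88),91.7)
E
```

```text
time_s: 14.13
position: [0.4664, -0.206, 0.1341]
tool_rot: [-0.014, 0.705, 0.016, 0.709]
wrist_force: [0.3, 0.7, -5.0]
grip_width: 0.267
time_s: 14.55
position: [0.4683, -0.2035, 0.1323]
tool_rot: [-0.015, 0.706, 0.018, 0.708]
wrist_force: [-0.5, -0.4, -4.3]
grip_width: 0.267
at track mm [253.9   7.9 132.3] | shift cm x 4.42 y -0.42 z -0.98 | turn deg ax 1.0 ay 0.1 az -0.3 (jaw now 92.7) | F [-0.5 -0.4 -4.3] g 0.267 t 14.6
```

```bash
python3 -m pendant '[{"x":0.5,"y":-0.2,"z":-0.4,"ax":0.4,"ay":0,"az":0,"fingers":0},{"x":0.7,"y":-0.2,"z":-0.4,"ax":0.4,"ay":0,"az":0,"fingers":0},{"x":0.5,"y":-0.1,"z":-0.4,"ax":0.2,"ay":0,"az":0,"fingers":0},{"x":0.3,"y":0,"z":0,"ax":0,"ay":0,"az":0,"fingers":0},{"x":0,"y":0,"z":0,"ax":0,"ay":0,"az":0,"fingers":0}]' 110; python3 -m pendant '[{"x":0,"y":0,"z":0,"ax":0,"ay":0,"az":0,"fingers":0},{"x":0,"y":0,"z":0,"ax":0,"ay":0,"az":0,"fingers":0},{"x":0,"y":0,"z":0,"ax":0,"ay":0,"az":0,"fingers":0},{"x":0,"y":0,"z":0,"ax":0,"ay":0,"az":0,"fingers":0},{"x":0,"y":0,"z":0,"ax":0,"ay":0,"az":0,"fingers":0}]' 110
python3 - <<'E'
from h import *
delta(tw(258,-1.7,88),91.7); tray()
E
```

```text
time_s: 14.97
position: [0.4569, -0.21, 0.1127]
tool_rot: [-0.008, 0.705, 0.011, 0.709]
wrist_force: [-0.4, 0.2, -3.0]
grip_width: 0.264
time_s: 15.38
position: [0.4567, -0.2102, 0.1127]
tool_rot: [-0.008, 0.705, 0.011, 0.709]
wrist_force: [0.5, 0.0, -4.0]
grip_width: 0.267
at track mm [260.2  -3.9 112.7] | shift cm x 2.47 y 0.22 z 0.20 | turn deg ax -0.2 ay 0.4 az -0.2 (jaw now 91.5) | F [ 0.5  0.  -4. ] g 0.267 t 15.4
wrist tray x [160.5 409.7] y [-59.5  55.4] yaw-rect ((284.9061279296875, -0.7442131042480469), (252.56690979003906, 118.77925109863281), 0.2766037583351135)
```

```bash
python3 -m pendant '[{"x":0.3,"y":0.1,"z":0.1,"ax":-0.1,"ay":0.2,"az":-0.1,"fingers":0},{"x":0.6,"y":0.1,"z":0,"ax":0,"ay":0.1,"az":0,"fingers":0},{"x":0.5,"y":0,"z":0,"ax":0,"ay":0,"az":0,"fingers":0},{"x":0.3,"y":0,"z":0,"ax":0,"ay":0,"az":0,"fingers":0},{"x":0,"y":0,"z":0,"ax":0,"ay":0,"az":0,"fingers":0}]' 110
python3 - <<'E'
from h import *
delta(tw(258,-1.7,87),91.7)
E
```

```text
time_s: 15.85
position: [0.4582, -0.2078, 0.0939]
tool_rot: [-0.01, 0.707, 0.011, 0.707]
wrist_force: [-0.2, -0.0, -3.6]
grip_width: 0.265
at track mm [257.9  -2.3  93.9] | shift cm x 0.69 y -0.01 z 0.06 | turn deg ax -0.0 ay 0.1 az -0.1 (jaw now 91.7) | F [-0.2 -0.  -3.6] g 0.265 t 15.8
```

```bash
python3 -m pendant '[{"x":0.3,"y":0,"z":0.05,"ax":0,"ay":0,"az":0,"fingers":0},{"x":0.25,"y":0,"z":0,"ax":0,"ay":0,"az":0,"fingers":0},{"x":0.15,"y":0,"z":0,"ax":0,"ay":0,"az":0,"fingers":0},{"x":0,"y":0,"z":0,"ax":0,"ay":0,"az":0,"fingers":0},{"x":0,"y":0,"z":0,"ax":0,"ay":0,"az":0,"fingers":0}]' 110
python3 - <<'E'
from h import *
delta(tw(258,-1.7,87),91.7)
E
```

```text
time_s: 16.27
position: [0.4592, -0.2089, 0.089]
tool_rot: [-0.011, 0.706, 0.009, 0.708]
wrist_force: [0.3, -0.2, -4.0]
grip_width: 0.265
at track mm [259.   -1.4  89. ] | shift cm x 0.20 y 0.10 z -0.03 | turn deg ax -0.1 ay 0.2 az 0.1 (jaw now 91.6) | F [ 0.3 -0.2 -4. ] g 0.265 t 16.3
```

```bash
python3 -m pendant '[{"x":0.15,"y":0.1,"z":0,"ax":0,"ay":0,"az":0,"fingers":0},{"x":0.1,"y":0,"z":0,"ax":0,"ay":0,"az":0,"fingers":0},{"x":0,"y":0,"z":0,"ax":0,"ay":0,"az":0,"fingers":0},{"x":0,"y":0,"z":0,"ax":0,"ay":0,"az":0,"fingers":36},{"x":0,"y":0,"z":0,"ax":0,"ay":0,"az":0,"fingers":36}]' 110; python3 -c "
from h import *
delta(tw(258,-1.7,87),91.7)"; python3 -m pendant '[{"x":0,"y":0,"z":0,"ax":0,"ay":0,"az":0,"fingers":40},{"x":0,"y":0,"z":0,"ax":0,"ay":0,"az":0,"fingers":40},{"x":-0.5,"y":0,"z":0,"ax":0,"ay":0,"az":0,"fingers":40},{"x":-1.5,"y":0,"z":0,"ax":0,"ay":0,"az":0,"fingers":40},{"x":-3,"y":0,"z":0,"ax":0,"ay":0,"az":0,"fingers":40}]'; python3 -m pendant '[{"x":-4,"y":0,"z":0,"ax":0,"ay":0,"az":0,"fingers":60},{"x":-4,"y":0,"z":0,"ax":0,"ay":0,"az":0,"fingers":60},{"x":-2,"y":0,"z":0,"ax":0,"ay":0,"az":0,"fingers":60},{"x":0,"y":0,"z":0,"ax":0,"ay":0,"az":0,"fingers":60},{"x":0,"y":0,"z":0,"ax":0,"ay":0,"az":0,"fingers":60}]';  python3 - <<'E'
from h import *
c,X=tray(); b=c['color'].astype(int)
T=np.c_[(X.reshape(-1,3)[:,:2]-O)@TX,(X.reshape(-1,3)[:,:2]-O)@TY].reshape(480,640,2)*1e3
m=(c['range_z']>0)&(X[...,2]>.100)&(X[...,2]<.115)&(b.max(2)-b.min(2)<40)&(abs(T[...,1])<80)&(abs(T[...,0]-285)<110)
k,l,s,_=cv2.connectedComponentsWithStats(m.astype(np.uint8)); i=1+s[1:,4].argmax(); Q=T[l==i]; print('bar',s[i,4],cv2.minAreaRect(Q.astype(np.float32)),'z',np.median(X[l==i][:,2]))
delta([.667,-.188,.2],84)
bars()
E
```

```text
time_s: 16.68
position: [0.46, -0.2087, 0.0887]
tool_rot: [-0.011, 0.705, 0.008, 0.709]
wrist_force: [0.5, 0.9, -0.4]
grip_width: 0.362
at track mm [258.8  -0.6  88.7] | shift cm x 0.17 y 0.08 z -0.11 | turn deg ax -0.1 ay 0.4 az 0.3 (jaw now 91.6) | F [ 0.5  0.9 -0.4] g 0.362 t 16.7
time_s: 17.1
position: [0.4573, -0.2071, 0.1352]
tool_rot: [-0.01, 0.707, 0.01, 0.707]
wrist_force: [0.2, -0.5, -0.2]
grip_width: 0.397
time_s: 17.52
position: [0.4583, -0.2073, 0.2458]
tool_rot: [-0.011, 0.705, 0.009, 0.709]
wrist_force: [0.3, 0.1, 0.1]
grip_width: 0.605
wrist tray x [161.4 410.4] y [-59.2  56.7] yaw-rect ((285.8033447265625, -1.0596084594726562), (250.92481994628906, 117.02801513671875), 0.005189300049096346)
bar 3583 ((258.6194763183594, -0.3827629089355469), (99.65721893310547, 24.86034393310547), 89.91341400146484) z 0.10598057690448576
at track mm [257.3  -2.3 245.5] | shift cm x 4.64 y 1.34 z 20.90 | turn deg ax 7.6 ay 0.3 az 0.1 (jaw now 91.6) | F [ 0.5 -0.2  0.3] g 0.600 t 17.6
scene 424 ctr [ 0.6693 -0.1871] size [97.4 26.3] long axis deg 173.9 z 0.0240
scene 417 ctr [ 0.8438 -0.1233] size [164.1  80.5] long axis deg 122.4 z 0.0255
side 245 ctr [ 0.7975 -0.1551] size [163.5  82. ] long axis deg 122.0 z 0.0257
side 150 ctr [ 0.6973 -0.1928] size [37.7 27.3] long axis deg 165.7 z 0.0251
side 192 ctr [ 0.6397 -0.1863] size [43.2 27.7] long axis deg 172.5 z 0.0249
```

```bash
python3 -m pendant '[{"x":0,"y":0.3,"z":3,"ax":1.5,"ay":0,"az":0,"fingers":80},{"x":0,"y":0.2,"z":4,"ax":1.5,"ay":0,"az":0,"fingers":80},{"x":0,"y":0,"z":4,"ax":1.5,"ay":0,"az":0,"fingers":80},{"x":0,"y":0,"z":4,"ax":1.5,"ay":0,"az":0,"fingers":80},{"x":0.5,"y":0,"z":3.5,"ax":1.5,"ay":0,"az":0,"fingers":80}]';python3 -m pendant '[{"x":2,"y":0,"z":1,"ax":0,"ay":0,"az":0,"fingers":80},{"x":2,"y":0,"z":0,"ax":0,"ay":0,"az":0,"fingers":80},{"x":1,"y":0,"z":0,"ax":0,"ay":0,"az":0,"fingers":80},{"x":0,"y":0,"z":0,"ax":0,"ay":0,"az":0,"fingers":80},{"x":0,"y":0,"z":0,"ax":0,"ay":0,"az":0,"fingers":80}]'
cat >> h.py <<'E'
def wbar(x,y):
    c=shot('wrist'); X=cloud(c)
    m=(c['range_z']>0)&(X[...,2]>.019)&(X[...,2]<.032)&(abs(X[...,0]-x)<.08)&(abs(X[...,1]-y)<.06)
    k,l,s,_=cv2.connectedComponentsWithStats(m.astype(np.uint8)); i=1+s[1:,4].argmax(); Q=X[l==i,:2].astype(np.float32)*1000; print(s[i],cv2.minAreaRect(Q))
E
python3 - <<'E'
from h import *
delta([.667,-.188,.06],84); wbar(.667,-.188)
E
```

```text
time_s: 18.08
position: [0.6394, -0.2056, 0.2332]
tool_rot: [0.04, 0.709, -0.039, 0.703]
wrist_force: [0.1, -0.8, 0.7]
grip_width: 0.794
time_s: 18.5
position: [0.6539, -0.2047, 0.166]
tool_rot: [0.041, 0.714, -0.037, 0.698]
wrist_force: [0.6, 0.2, 0.2]
grip_width: 0.8
at track mm [260.6 193.4 166. ] | shift cm x 10.58 y 1.76 z 1.37 | turn deg ax -0.3 ay -1.4 az -0.2 (jaw now 83.7) | F [0.6 0.2 0.2] g 0.800 t 18.5
[ 324  180   31  116 3441] ((667.576171875, -188.75376892089844), (24.56934356689453, 100.3296127319336), 83.96489715576172)
```

```bash
python3 -m pendant '[{"x":1,"y":0.5,"z":0.4,"ax":0,"ay":-0.4,"az":0,"fingers":70},{"x":2,"y":0.5,"z":0.4,"ax":0,"ay":-0.4,"az":0,"fingers":70},{"x":2,"y":0.4,"z":0.3,"ax":0,"ay":-0.4,"az":0,"fingers":70},{"x":2,"y":0.3,"z":0.3,"ax":0,"ay":0,"az":0,"fingers":70},{"x":1.5,"y":0,"z":0,"ax":0,"ay":0,"az":0,"fingers":70}]'; python3 -m pendant '[{"x":1,"y":0,"z":0,"ax":0,"ay":0,"az":0,"fingers":60},{"x":0,"y":0,"z":0,"ax":0,"ay":0,"az":0,"fingers":60},{"x":0,"y":0,"z":0,"ax":0,"ay":0,"az":0,"fingers":60},{"x":0,"y":0,"z":0,"ax":0,"ay":0,"az":0,"fingers":60},{"x":0,"y":0,"z":0,"ax":0,"ay":0,"az":0,"fingers":60}]';  python3 - <<'E'
from h import *
delta([.6676,-.1888,.005],84)
E
```

```text
time_s: 18.97
position: [0.6715, -0.1902, 0.0863]
tool_rot: [0.04, 0.703, -0.039, 0.709]
wrist_force: [-0.3, 0.1, -0.1]
grip_width: 0.698
time_s: 19.38
position: [0.6707, -0.1905, 0.0771]
tool_rot: [0.04, 0.703, -0.039, 0.709]
wrist_force: [-0.5, -0.3, -0.5]
grip_width: 0.602
at track mm [246.9 210.6  77.1] | shift cm x 7.21 y 0.12 z -0.39 | turn deg ax -0.4 ay 0.5 az -0.1 (jaw now 83.6) | F [-0.5 -0.3 -0.5] g 0.602 t 19.4
```

```bash
python3 -m pendant '[{"x":1.5,"y":0.1,"z":-0.1,"ax":-0.2,"ay":0.2,"az":0,"fingers":60},{"x":2,"y":0,"z":-0.1,"ax":-0.2,"ay":0.2,"az":0,"fingers":60},{"x":1.5,"y":0,"z":-0.1,"ax":0,"ay":0.2,"az":0,"fingers":60},{"x":0.7,"y":0,"z":-0.1,"ax":0,"ay":0,"az":0,"fingers":60},{"x":0,"y":0,"z":0,"ax":0,"ay":0,"az":0,"fingers":60}]'; python3 -m pendant '[{"x":0,"y":0,"z":0,"ax":0,"ay":0,"az":0,"fingers":60},{"x":0,"y":0,"z":0,"ax":0,"ay":0,"az":0,"fingers":60},{"x":0,"y":0,"z":0,"ax":0,"ay":0,"az":0,"fingers":60},{"x":0,"y":0,"z":0,"ax":0,"ay":0,"az":0,"fingers":60},{"x":0,"y":0,"z":0,"ax":0,"ay":0,"az":0,"fingers":60}]';  python3 - <<'E'
from h import *
delta([.6676,-.1888,.005],84)
E
```

```text
time_s: 19.8
position: [0.6713, -0.1909, 0.0257]
tool_rot: [0.037, 0.703, -0.038, 0.709]
wrist_force: [0.4, 0.1, -0.3]
grip_width: 0.597
time_s: 20.22
position: [0.6734, -0.1917, 0.0302]
tool_rot: [0.037, 0.701, -0.038, 0.711]
wrist_force: [-0.8, 0.2, 0.3]
grip_width: 0.6
at track mm [248.2 213.3  30.2] | shift cm x 2.51 y 0.23 z -0.65 | turn deg ax -0.1 ay 0.8 az 0.0 (jaw now 83.9) | F [-0.8  0.2  0.3] g 0.600 t 20.2
```

```bash
python3 -m pendant '[{"x":0.9,"y":0.1,"z":-0.3,"ax":0,"ay":0.4,"az":0,"fingers":60},{"x":0.9,"y":0.1,"z":-0.2,"ax":0,"ay":0.3,"az":0,"fingers":60},{"x":0.4,"y":0,"z":-0.1,"ax":0,"ay":0,"az":0,"fingers":60},{"x":0.1,"y":0,"z":0,"ax":0,"ay":0,"az":0,"fingers":60},{"x":0,"y":0,"z":0,"ax":0,"ay":0,"az":0,"fingers":60}]';  python3 - <<'E'
from h import *
delta([.6676,-.1888,.005],84)
E
```

```text
time_s: 20.63
position: [0.6675, -0.1888, 0.0052]
tool_rot: [0.037, 0.705, -0.038, 0.707]
wrist_force: [-0.4, 1.0, 0.1]
grip_width: 0.599
at track mm [245.1 207.4   5.2] | shift cm x 0.02 y -0.00 z 0.02 | turn deg ax -0.1 ay 0.1 az 0.1 (jaw now 83.9) | F [-0.4  1.   0.1] g 0.599 t 20.6
```

Spot on. Close, lift, turn to the track.

```bash
python3 -m pendant '[{"x":0,"y":0,"z":0,"ax":0,"ay":0,"az":0,"fingers":20},{"x":0,"y":0,"z":0,"ax":0,"ay":0,"az":0,"fingers":0},{"x":0,"y":0,"z":0,"ax":0,"ay":0,"az":0,"fingers":0},{"x":0,"y":0,"z":0,"ax":0,"ay":0,"az":0,"fingers":0},{"x":0,"y":0,"z":0,"ax":0,"ay":0,"az":0,"fingers":0}]' 110; python3 -c "
from h import *
delta([.6676,-.1888,.005],84)";  python3 -m pendant '[{"x":-2,"y":0,"z":0,"ax":0,"ay":0,"az":0,"fingers":0},{"x":-4,"y":0,"z":0,"ax":0,"ay":0,"az":0,"fingers":0},{"x":-4,"y":0,"z":0,"ax":0,"ay":0,"az":0,"fingers":0},{"x":-4,"y":0,"z":0,"ax":0,"ay":0,"az":0,"fingers":0},{"x":-4,"y":0,"z":0,"ax":0,"ay":0,"az":0,"fingers":0}]' 110; python3 -m pendant '[{"x":-3,"y":0,"z":0,"ax":-1.5,"ay":0,"az":0,"fingers":0},{"x":-2,"y":0,"z":0,"ax":-1.5,"ay":0,"az":0,"fingers":0},{"x":-1,"y":0,"z":0,"ax":-1.5,"ay":0,"az":0,"fingers":0},{"x":0,"y":0,"z":0,"ax":-1.5,"ay":0,"az":0,"fingers":0},{"x":0,"y":0,"z":0,"ax":-1.5,"ay":0,"az":0,"fingers":0}]' 110
python3 - <<'E'
from h import *
delta(tw(313,-1,245),91.7)
E
```

```text
time_s: 21.05
position: [0.667, -0.1887, 0.0049]
tool_rot: [0.037, 0.706, -0.038, 0.706]
wrist_force: [0.5, -0.4, -0.9]
grip_width: 0.265
at track mm [245.  207.    4.9] | shift cm x -0.01 y -0.00 z 0.06 | turn deg ax -0.1 ay 0.0 az 0.0 (jaw now 83.9) | F [ 0.5 -0.4 -0.9] g 0.265 t 21.1
time_s: 21.47
position: [0.6598, -0.1866, 0.1763]
tool_rot: [0.039, 0.715, -0.036, 0.697]
wrist_force: [1.3, -0.8, -4.1]
grip_width: 0.267
time_s: 21.88
position: [0.6632, -0.1875, 0.2495]
tool_rot: [-0.009, 0.711, 0.012, 0.703]
wrist_force: [-0.6, 1.3, -4.4]
grip_width: 0.266
at track mm [243.7 203.2 249.5] | shift cm x 0.68 y -6.95 z -20.40 | turn deg ax -0.0 ay -0.7 az -0.2 (jaw now 91.7) | F [-0.6  1.3 -4.4] g 0.266 t 21.9
```

```bash
python3 -m pendant '[{"x":0,"y":-0.7,"z":-2,"ax":0,"ay":0,"az":0,"fingers":0},{"x":0,"y":-1,"z":-3,"ax":0,"ay":0,"az":0,"fingers":0},{"x":0,"y":-1,"z":-3,"ax":0,"ay":0,"az":0,"fingers":0},{"x":0,"y":-1,"z":-3,"ax":0,"ay":0,"az":0,"fingers":0},{"x":0,"y":-1,"z":-3,"ax":0,"ay":0,"az":0,"fingers":0}]' 110; python3 -m pendant '[{"x":0,"y":-1,"z":-3,"ax":0,"ay":0,"az":0,"fingers":0},{"x":0,"y":-0.6,"z":-2,"ax":0,"ay":0,"az":0,"fingers":0},{"x":0,"y":0,"z":-0.5,"ax":0,"ay":0,"az":0,"fingers":0},{"x":0,"y":0,"z":0,"ax":0,"ay":0,"az":0,"fingers":0},{"x":0,"y":0,"z":0,"ax":0,"ay":0,"az":0,"fingers":0}]' 110
cat >> h.py <<'E'
def inhand():
    c,X=tray(); b=c['color'].astype(int); t=env.state()['position']
    m=(c['range_z']>0)&(X[...,2]>t[2]+.012)&(X[...,2]<t[2]+.030)&(b.min(2)>85)
    k,l,s,_=cv2.connectedComponentsWithStats(m.astype(np.uint8)); i=1+s[1:,4].argmax(); T=np.array([wt(p) for p in X[l==i]])
    print('bar',s[i,4],T.min(0).round(1),T.max(0).round(1),np.median(T,0).round(1),'tcp',wt(t).round(1))
E
python3 - <<'E'
from h import *
delta(tw(313,-1.5,110),91.7); inhand()
E
```

```text
time_s: 22.3
position: [0.5247, -0.2372, 0.2459]
tool_rot: [-0.011, 0.712, 0.015, 0.702]
wrist_force: [0.2, -0.5, -3.9]
grip_width: 0.264
time_s: 22.72
position: [0.4607, -0.2566, 0.2458]
tool_rot: [-0.009, 0.714, 0.014, 0.7]
wrist_force: [-0.5, 0.2, -4.8]
grip_width: 0.268
at track mm [306.7  -1.3 245.8] | shift cm x 13.58 y -0.73 z 0.24 | turn deg ax 0.2 ay -1.1 az -0.4 (jaw now 91.9) | F [-0.5  0.2 -4.8] g 0.268 t 22.7
wrist tray x [161.5 410.4] y [-59.4  56.4] yaw-rect ((285.7611083984375, -1.1572494506835938), (251.01097106933594, 116.83219146728516), 0.0520809181034565)
bar 12349 [294.  -50.2 262. ] [319.2  43.4 271.6] [306.3 -14.1 265.2] tcp [306.6  -1.  245.8]
```

```bash
python3 -m pendant '[{"x":2,"y":-0.2,"z":-0.1,"ax":0,"ay":-0.2,"az":0,"fingers":0},{"x":2.5,"y":-0.2,"z":-0.1,"ax":0,"ay":-0.2,"az":0,"fingers":0},{"x":2.5,"y":-0.2,"z":-0.1,"ax":0,"ay":-0.2,"az":0,"fingers":0},{"x":2.5,"y":-0.1,"z":-0.1,"ax":0,"ay":0,"az":0,"fingers":0},{"x":1.5,"y":0,"z":-0.1,"ax":0,"ay":0,"az":0,"fingers":0}]' 110; python3 -m pendant '[{"x":0.8,"y":0,"z":0,"ax":0,"ay":0,"az":0,"fingers":0},{"x":0,"y":0,"z":0,"ax":0,"ay":0,"az":0,"fingers":0},{"x":0,"y":0,"z":0,"ax":0,"ay":0,"az":0,"fingers":0},{"x":0,"y":0,"z":0,"ax":0,"ay":0,"az":0,"fingers":0},{"x":0,"y":0,"z":0,"ax":0,"ay":0,"az":0,"fingers":0}]' 110
python3 - <<'E'
from h import *
delta(tw(312.8,-1.6,87),91.7)
E
```

```text
time_s: 23.18
position: [0.4639, -0.2632, 0.1348]
tool_rot: [-0.013, 0.706, 0.015, 0.708]
wrist_force: [-0.8, 0.1, -4.5]
grip_width: 0.262
time_s: 23.6
position: [0.4665, -0.2612, 0.1234]
tool_rot: [-0.013, 0.708, 0.017, 0.706]
wrist_force: [-0.6, -0.9, -5.7]
grip_width: 0.265
at track mm [311.5   4.4 123.4] | shift cm x 3.64 y -0.15 z -0.59 | turn deg ax 0.7 ay -0.1 az -0.3 (jaw now 92.4) | F [-0.6 -0.9 -5.7] g 0.265 t 23.6
```

```bash
python3 -m pendant '[{"x":0.4,"y":-0.05,"z":-0.25,"ax":0.3,"ay":0,"az":-0.1,"fingers":0},{"x":0.6,"y":-0.05,"z":-0.2,"ax":0.3,"ay":0,"az":-0.1,"fingers":0},{"x":0.5,"y":0,"z":-0.2,"ax":0,"ay":0,"az":0,"fingers":0},{"x":0.2,"y":0,"z":0,"ax":0,"ay":0,"az":0,"fingers":0},{"x":0,"y":0,"z":0,"ax":0,"ay":0,"az":0,"fingers":0}]' 110
python3 - <<'E'
from h import *
delta(tw(312.8,-1.6,87),91.7); tray()
E
```

```text
time_s: 24.02
position: [0.4612, -0.2634, 0.1077]
tool_rot: [-0.011, 0.706, 0.011, 0.708]
wrist_force: [0.4, -0.4, -4.5]
grip_width: 0.267
at track mm [313.5  -1.  107.7] | shift cm x 2.07 y 0.08 z -0.06 | turn deg ax 0.1 ay 0.2 az 0.1 (jaw now 91.8) | F [ 0.4 -0.4 -4.5] g 0.267 t 24.0
wrist tray x [161.4 410.5] y [-59.5  55.8] yaw-rect ((285.36383056640625, -0.04962921142578125), (119.16584777832031, 252.47500610351562), 89.97395324707031)
```

```bash
python3 -m pendant '[{"x":0.3,"y":0.05,"z":-0.05,"ax":0,"ay":0.1,"az":0,"fingers":0},{"x":0.5,"y":0,"z":-0.05,"ax":0,"ay":0,"az":0,"fingers":0},{"x":0.5,"y":0,"z":0,"ax":0,"ay":0,"az":0,"fingers":0},{"x":0.3,"y":0,"z":0,"ax":0,"ay":0,"az":0,"fingers":0},{"x":0,"y":0,"z":0,"ax":0,"ay":0,"az":0,"fingers":0}]' 110
python3 - <<'E'
from h import *
delta(tw(312.8,-1.6,87),91.7)
E
```

```text
time_s: 24.48
position: [0.4602, -0.2631, 0.0904]
tool_rot: [-0.011, 0.707, 0.011, 0.707]
wrist_force: [-0.7, 0.1, -5.0]
grip_width: 0.266
at track mm [313.2  -2.   90.4] | shift cm x 0.34 y 0.04 z 0.04 | turn deg ax 0.1 ay 0.1 az 0.1 (jaw now 91.8) | F [-0.7  0.1 -5. ] g 0.266 t 24.5
```

```bash
python3 -m pendant '[{"x":0.2,"y":0.05,"z":0,"ax":0,"ay":0,"az":0,"fingers":0},{"x":0.15,"y":0,"z":0,"ax":0,"ay":0,"az":0,"fingers":0},{"x":0.1,"y":0,"z":0,"ax":0,"ay":0,"az":0,"fingers":0},{"x":0,"y":0,"z":0,"ax":0,"ay":0,"az":0,"fingers":36},{"x":0,"y":0,"z":0,"ax":0,"ay":0,"az":0,"fingers":36}]' 110; python3 -c "
from h import *
delta(tw(312.8,-1.7,87),91.7)"; python3 -m pendant '[{"x":0,"y":0,"z":0,"ax":0,"ay":0,"az":0,"fingers":40},{"x":0,"y":0,"z":0,"ax":0,"ay":0,"az":0,"fingers":40},{"x":-0.5,"y":0,"z":0,"ax":0,"ay":0,"az":0,"fingers":40},{"x":-1.5,"y":0,"z":0,"ax":0,"ay":0,"az":0,"fingers":40},{"x":-3,"y":0,"z":0,"ax":0,"ay":0,"az":0,"fingers":40}]'; python3 -m pendant '[{"x":-4,"y":0,"z":0,"ax":0,"ay":0,"az":0,"fingers":40},{"x":-4,"y":0,"z":0,"ax":0,"ay":0,"az":0,"fingers":40},{"x":-2,"y":0,"z":0,"ax":0,"ay":0,"az":0,"fingers":40},{"x":0,"y":0,"z":0,"ax":0,"ay":0,"az":0,"fingers":40},{"x":0,"y":0,"z":0,"ax":0,"ay":0,"az":0,"fingers":40}]';  python3 - <<'E'
from h import *
c,X=tray(); b=c['color'].astype(int)
cv2.imwrite('pics/w5.png',c['color'][:,:,::-1])
T=np.c_[(X.reshape(-1,3)[:,:2]-O)@TX,(X.reshape(-1,3)[:,:2]-O)@TY].reshape(480,640,2)*1e3
m=(c['range_z']>0)&(X[...,2]>.100)&(X[...,2]<.115)&(b.max(2)-b.min(2)<40)&(abs(T[...,1])<80)&(abs(T[...,0]-285)<110)
k,l,s,_=cv2.connectedComponentsWithStats(m.astype(np.uint8))
for i in range(1,k):
  if s[i,4]>800: print('bar',s[i,4],cv2.minAreaRect(T[l==i].astype(np.float32)),'z',np.median(X[l==i][:,2]))
m=(c['range_z']>0)&(X[...,2]>.15)&(X[...,2]<.2)&(T[...,1]>50)&(abs(T[...,0]-285)<140)
print('rod',np.median(T[m],0),np.median(X[m][:,2]),m.sum())
delta(tw(285,60,230),1.7)
E
```

```text
time_s: 24.9
position: [0.4612, -0.2641, 0.0895]
tool_rot: [-0.013, 0.705, 0.009, 0.709]
wrist_force: [0.3, -0.3, 0.3]
grip_width: 0.358
at track mm [314.2  -1.   89.5] | shift cm x 0.24 y 0.14 z -0.07 | turn deg ax 0.1 ay 0.3 az 0.3 (jaw now 91.8) | F [ 0.3 -0.3  0.3] g 0.358 t 24.9
time_s: 25.32
position: [0.4591, -0.2625, 0.1367]
tool_rot: [-0.011, 0.707, 0.01, 0.707]
wrist_force: [0.6, -0.5, -0.2]
grip_width: 0.404
time_s: 25.73
position: [0.4602, -0.2625, 0.2475]
tool_rot: [-0.013, 0.705, 0.009, 0.709]
wrist_force: [0.2, -0.2, -1.1]
grip_width: 0.401
wrist tray x [162.2 411.4] y [-59.5  56.5] yaw-rect ((286.7040710449219, -1.11712646484375), (251.03512573242188, 117.04872131347656), 0.0879419595003128)
bar 3542 ((313.6576232910156, -1.4918975830078125), (24.754201889038086, 99.63308715820312), 0.22049960494041443) z 0.10593675237991482
bar 3648 ((259.4979248046875, -0.5626411437988281), (99.7244644165039, 25.444578170776367), 89.840087890625) z 0.1059429010672144
rod [304.89672581  86.58861893] 0.18311639267210608 2673
at track mm [312.6  -2.  247.3] | shift cm x 1.75 y 2.76 z 6.19 | turn deg ax -89.9 ay -0.0 az 0.4 (jaw now 91.8) | F [ 0.6 -0.2 -0. ] g 0.400 t 25.8
```

View pics/w5.png

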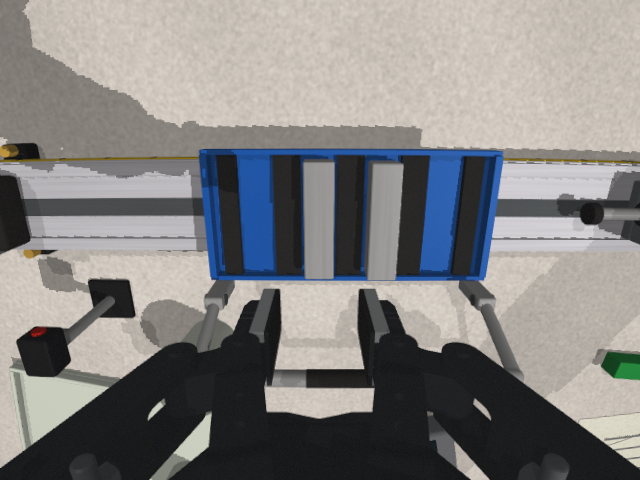

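```bash
python3 -m pendant '[{"x":0,"y":0.6,"z":2,"ax":0,"ay":0,"az":0,"fingers":0},{"x":0,"y":0.6,"z":3,"ax":0,"ay":0,"az":0,"fingers":0},{"x":0,"y":0.6,"z":3,"ax":0,"ay":0,"az":0,"fingers":0},{"x":0,"y":0.6,"z":3,"ax":0,"ay":0,"az":0,"fingers":0},{"x":0,"y":0.3,"z":2,"ax":0,"ay":0,"az":0,"fingers":0}]' 40; python3 -m pendant '[{"x":1,"y":0,"z":0.5,"ax":0,"ay":0,"az":0,"fingers":0},{"x":2,"y":0,"z":0,"ax":0,"ay":0,"az":0,"fingers":0},{"x":0,"y":0,"z":0,"ax":0,"ay":0,"az":0,"fingers":0},{"x":0,"y":0,"z":0,"ax":0,"ay":0,"az":0,"fingers":0},{"x":0,"y":0,"z":0,"ax":0,"ay":0,"az":0,"fingers":0}]' 40;  python3 - <<'E'
from h import *
delta(tw(286,125,165),91.7)
E
```

```text
time_s: 26.2
position: [0.5878, -0.2306, 0.2419]
tool_rot: [-0.01, 0.708, 0.008, 0.706]
wrist_force: [-0.0, 0.9, 0.0]
grip_width: 0.004
time_s: 26.62
position: [0.5928, -0.2281, 0.201]
tool_rot: [-0.009, 0.712, 0.011, 0.702]
wrist_force: [-1.0, 0.2, -0.1]
grip_width: -0.003
at track mm [282.1 131.6 201. ] | shift cm x 3.61 y -0.40 z -0.61 | turn deg ax -0.0 ay -0.9 az -0.2 (jaw now 91.7) | F [-1.   0.2 -0.1] g -0.003 t 26.6
```

```bash
python3 -m pendant '[{"x":1.2,"y":-0.2,"z":0,"ax":0,"ay":-0.3,"az":0,"fingers":0},{"x":1.4,"y":-0.2,"z":0,"ax":0,"ay":-0.3,"az":0,"fingers":0},{"x":0.8,"y":0,"z":0,"ax":0,"ay":0,"az":0,"fingers":0},{"x":0,"y":0,"z":0,"ax":0,"ay":0,"az":0,"fingers":0},{"x":0,"y":0,"z":0,"ax":0,"ay":0,"az":0,"fingers":0}]' 40; python3 -m pendant '[{"x":0,"y":0,"z":-1.2,"ax":0,"ay":0,"az":0,"fingers":0},{"x":0,"y":0,"z":-1.2,"ax":0,"ay":0,"az":0,"fingers":0},{"x":0,"y":0,"z":-1.2,"ax":0,"ay":0,"az":0,"fingers":0},{"x":0,"y":0,"z":-1.2,"ax":0,"ay":0,"az":0,"fingers":0},{"x":0,"y":0,"z":-1.2,"ax":0,"ay":0,"az":0,"fingers":0}]' 40;  python3 - <<'E'
from h import *
delta(tw(286,45,163),91.7)
E
```

```text
time_s: 27.03
position: [0.5904, -0.2336, 0.1694]
tool_rot: [-0.009, 0.708, 0.01, 0.706]
wrist_force: [0.0, 0.1, 1.3]
grip_width: -0.003
time_s: 27.45
position: [0.5372, -0.2365, 0.1765]
tool_rot: [-0.011, 0.701, 0.009, 0.713]
wrist_force: [4.7, 0.3, -3.9]
grip_width: -0.001
at track mm [288.9  75.7 176.5] | shift cm x 1.31 y 0.29 z -3.10 | turn deg ax -0.1 ay 0.9 az 0.1 (jaw now 91.6) | F [ 4.7  0.3 -3.9] g -0.001 t 27.4
```

```bash
python3 -m pendant '[{"x":0.5,"y":0,"z":-0.6,"ax":0,"ay":0.3,"az":0,"fingers":0},{"x":0.6,"y":0.1,"z":-0.8,"ax":0,"ay":0.3,"az":0,"fingers":0},{"x":0.6,"y":0.1,"z":-0.9,"ax":0,"ay":0.3,"az":0,"fingers":0},{"x":0.6,"y":0,"z":-0.9,"ax":0,"ay":0,"az":0,"fingers":0},{"x":0.6,"y":0,"z":-0.8,"ax":0,"ay":0,"az":0,"fingers":0}]' 40;  python3 - <<'E'
from h import *
delta(tw(286,32,150),91.7)
E
```

```text
time_s: 27.87
position: [0.5024, -0.2378, 0.1534]
tool_rot: [-0.013, 0.701, 0.007, 0.713]
wrist_force: [3.6, 0.7, 2.2]
grip_width: -0.0
at track mm [289.1  41.  153.4] | shift cm x 0.32 y 0.32 z -0.90 | turn deg ax -0.0 ay 1.0 az 0.5 (jaw now 91.6) | F [3.6 0.7 2.2] g -0.000 t 27.9
```

```bash
python3 -m pendant '[{"x":0.4,"y":0,"z":-0.8,"ax":0,"ay":0.3,"az":0.2,"fingers":0},{"x":0.4,"y":0.1,"z":-0.7,"ax":0,"ay":0.3,"az":0.2,"fingers":0},{"x":0,"y":0,"z":1,"ax":0,"ay":0,"az":0,"fingers":0},{"x":-1,"y":0,"z":1.2,"ax":0,"ay":0,"az":0,"fingers":0},{"x":-2.5,"y":0,"z":0,"ax":0,"ay":0,"az":0,"fingers":0}]' 40; python3 -m pendant '[{"x":-3,"y":0,"z":0,"ax":0,"ay":0,"az":0,"fingers":0},{"x":-2,"y":0,"z":-1,"ax":0,"ay":0,"az":0,"fingers":0},{"x":0,"y":0,"z":-1.5,"ax":0,"ay":0,"az":0,"fingers":0},{"x":0,"y":0,"z":-1,"ax":0,"ay":0,"az":0,"fingers":0},{"x":0,"y":0,"z":0,"ax":0,"ay":0,"az":0,"fingers":0}]' 40;  python3 - <<'E'
from h import *
delta(tw(286,10,180),91.7)
c,X=tray(); T=np.c_[(X.reshape(-1,3)[:,:2]-O)@TX,(X.reshape(-1,3)[:,:2]-O)@TY].reshape(480,640,2)*1e3
m=(c['range_z']>0)&(X[...,2]>.125)&(X[...,2]<.185)&(abs(T[...,0]-220)<20)&(T[...,1]<50)&(T[...,1]>-40)
print('rod',m.sum(),np.median(T[m],0),np.median(X[m][:,2]))
E
```

```text
time_s: 28.28
position: [0.5068, -0.2352, 0.1744]
tool_rot: [-0.009, 0.708, 0.011, 0.707]
wrist_force: [-0.6, -0.1, 0.4]
grip_width: -0.002
time_s: 28.7
position: [0.4714, -0.2363, 0.2285]
tool_rot: [-0.009, 0.709, 0.011, 0.705]
wrist_force: [0.9, -0.6, 0.2]
grip_width: -0.0
at track mm [286.7  10.  228.5] | shift cm x 4.85 y 0.06 z 0.04 | turn deg ax -0.0 ay -0.4 az -0.2 (jaw now 91.7) | F [ 0.9 -0.6  0.2] g -0.000 t 28.7
wrist tray x [161.8 410.9] y [-59.2  56.5] yaw-rect ((286.239013671875, -1.1140975952148438), (116.54483795166016, 251.35537719726562), 89.97127532958984)
rod 1216 [220.10074546   8.82018462] 0.16646444741803423
```

```bash
python3 -m pendant '[{"x":1.5,"y":0,"z":-0.2,"ax":0,"ay":-0.1,"az":0,"fingers":0},{"x":1.5,"y":0,"z":-0.2,"ax":0,"ay":-0.1,"az":0,"fingers":0},{"x":1.5,"y":0,"z":-0.2,"ax":0,"ay":0,"az":0,"fingers":0},{"x":1,"y":0,"z":-0.2,"ax":0,"ay":0,"az":0,"fingers":0},{"x":0.8,"y":0,"z":-0.2,"ax":0,"ay":0,"az":0,"fingers":0}]' 40; python3 -c "
from h import *
delta(tw(286,0,140),91.7)"; python3 -m pendant '[{"x":0.8,"y":0,"z":-0.4,"ax":0,"ay":0,"az":0,"fingers":0},{"x":0.8,"y":0,"z":-0.3,"ax":0,"ay":0,"az":0,"fingers":0},{"x":0.8,"y":0,"z":-0.3,"ax":0,"ay":0,"az":0,"fingers":0},{"x":0.5,"y":0,"z":-0.2,"ax":0,"ay":0,"az":0,"fingers":0},{"x":0,"y":0,"z":0,"ax":0,"ay":0,"az":0,"fingers":0}]' 40;  python3 - <<'E'
from h import *
delta(tw(286,-5,119),91.7)
E
```

```text
time_s: 29.17
position: [0.4621, -0.2367, 0.1617]
tool_rot: [-0.009, 0.709, 0.011, 0.705]
wrist_force: [-9.1, -0.8, 11.1]
grip_width: 0.0
at track mm [286.8   0.7 161.7] | shift cm x 2.17 y 0.08 z -0.06 | turn deg ax -0.1 ay -0.3 az -0.1 (jaw now 91.6) | F [-9.1 -0.8 11.1] g 0.000 t 29.2
time_s: 29.58
position: [0.4473, -0.2367, 0.1285]
tool_rot: [-0.008, 0.712, 0.011, 0.702]
wrist_force: [-1.7, -0.3, 1.8]
grip_width: 0.002
at track mm [286.5 -14.1 128.5] | shift cm x 0.94 y 0.04 z 0.92 | turn deg ax -0.2 ay -0.8 az -0.2 (jaw now 91.5) | F [-1.7 -0.3  1.8] g 0.002 t 29.6
```

```bash
python3 -m pendant '[{"x":-1,"y":0,"z":0,"ax":0,"ay":-0.4,"az":0,"fingers":0},{"x":-1,"y":0,"z":0.5,"ax":0,"ay":-0.4,"az":0,"fingers":0},{"x":0,"y":0,"z":0.5,"ax":0,"ay":0,"az":0,"fingers":0},{"x":0,"y":0,"z":0,"ax":0,"ay":0,"az":0,"fingers":0},{"x":0,"y":0,"z":0,"ax":0,"ay":0,"az":0,"fingers":0}]' 40
python3 - <<'E'
from h import *
delta(tw(286,-4,119),91.7)
c=shot('wrist'); X=cloud(c); T=np.c_[(X.reshape(-1,3)[:,:2]-O)@TX,(X.reshape(-1,3)[:,:2]-O)@TY].reshape(480,640,2)*1e3
m=(c['range_z']>0)&(X[...,2]>.110)&(X[...,2]<.185)&(abs(T[...,0]-215)<20)&(T[...,1]<50)&(T[...,1]>-40)
print('rod',m.sum(),np.median(T[m],0),np.median(X[m][:,2]))
E
```

```text
time_s: 30.0
position: [0.4595, -0.2365, 0.151]
tool_rot: [-0.008, 0.707, 0.011, 0.708]
wrist_force: [-0.1, 0.0, -0.2]
grip_width: -0.001
at track mm [286.5  -1.9 151. ] | shift cm x 3.20 y 0.04 z -0.22 | turn deg ax -0.2 ay 0.1 az -0.2 (jaw now 91.5) | F [-0.1  0.  -0.2] g -0.001 t 30.0
rod 1750 [215.17327338  -9.00174454] 0.12656815020339757
```

```bash
python3 -m pendant '[{"x":0.8,"y":0,"z":-0.15,"ax":0,"ay":0,"az":0,"fingers":0},{"x":0.8,"y":0,"z":-0.15,"ax":0,"ay":0,"az":0,"fingers":0},{"x":0.7,"y":0,"z":-0.1,"ax":0,"ay":0,"az":0,"fingers":0},{"x":0.7,"y":0,"z":0,"ax":0,"ay":0,"az":0,"fingers":0},{"x":0.6,"y":0,"z":0,"ax":0,"ay":0,"az":0,"fingers":0}]' 40; python3 -c "
from h import *
delta(tw(286,-5,119),91.7)"; python3 -m pendant '[{"x":0.5,"y":0,"z":0,"ax":0,"ay":0,"az":0,"fingers":0},{"x":0.5,"y":0,"z":0,"ax":0,"ay":0,"az":0,"fingers":0},{"x":0.5,"y":0,"z":0,"ax":0,"ay":0,"az":0,"fingers":0},{"x":0.5,"y":0,"z":0,"ax":0,"ay":0,"az":0,"fingers":0},{"x":0.5,"y":0,"z":0,"ax":0,"ay":0,"az":0,"fingers":0}]' 40
python3 - <<'E'
from h import *
delta(tw(286,-5,119),91.7)
E
```

```text
time_s: 30.47
position: [0.456, -0.2388, 0.1177]
tool_rot: [-0.011, 0.705, 0.008, 0.709]
wrist_force: [-31.4, -1.3, 123.8]
grip_width: -0.004
at track mm [288.7  -5.5 117.7] | shift cm x -0.13 y 0.27 z 0.05 | turn deg ax -0.2 ay 0.3 az 0.2 (jaw now 91.5) | F [-31.4  -1.3 123.8] g -0.004 t 30.5
time_s: 30.88
position: [0.4562, -0.2513, 0.119]
tool_rot: [-0.021, 0.698, -0.007, 0.716]
wrist_force: [-20.9, -0.4, 59.9]
grip_width: 0.001
at track mm [301.3  -5.7 119. ] | shift cm x -0.06 y 1.53 z 0.05 | turn deg ax -0.6 ay 1.4 az 2.3 (jaw now 91.1) | F [-20.9  -0.4  59.9] g 0.001 t 30.9
```

```bash
python3 -m pendant '[{"x":-0.5,"y":0,"z":0,"ax":0,"ay":0,"az":0,"fingers":0},{"x":-1.5,"y":0,"z":0,"ax":0,"ay":0.5,"az":0.8,"fingers":0},{"x":-3,"y":0,"z":0,"ax":0,"ay":0.5,"az":0.8,"fingers":0},{"x":-3,"y":0,"z":0,"ax":0,"ay":0,"az":0.5,"fingers":0},{"x":-2,"y":0,"z":0,"ax":0,"ay":0,"az":0,"fingers":0}]' 40
python3 - <<'E'
from h import *
delta(tw(286,-4,119),91.7)
c,X=tray(); T=np.c_[(X.reshape(-1,3)[:,:2]-O)@TX,(X.reshape(-1,3)[:,:2]-O)@TY].reshape(480,640,2)*1e3
m=(c['range_z']>0)&(X[...,2]>.110)&(X[...,2]<.185)&(abs(T[...,0]-220)<20)&(T[...,1]<50)&(T[...,1]>-40)
print('rod',m.sum(),np.median(T[m],0),np.median(X[m][:,2]),np.percentile(X[m][:,2],95))
cv2.imwrite('pics/w6.png',c['color'][:,:,::-1])
E
```

```text
time_s: 31.3
position: [0.4503, -0.2486, 0.2187]
tool_rot: [-0.006, 0.707, 0.006, 0.707]
wrist_force: [0.6, 0.1, 0.6]
grip_width: 0.0
at track mm [298.4 -11.5 218.7] | shift cm x 9.97 y 1.26 z 0.73 | turn deg ax -0.7 ay 0.0 az 0.0 (jaw now 91.0) | F [0.6 0.1 0.6] g 0.000 t 31.3
wrist tray x [176.6 425.5] y [-59.7  57. ] yaw-rect ((301.0301818847656, 0.9833183288574219), (251.18751525878906, 121.95308685302734), 0.18866261839866638)
rod 925 [219.76587103  -9.22040301] 0.11864412472072625 0.12023831493466997
```

View pics/w6.png

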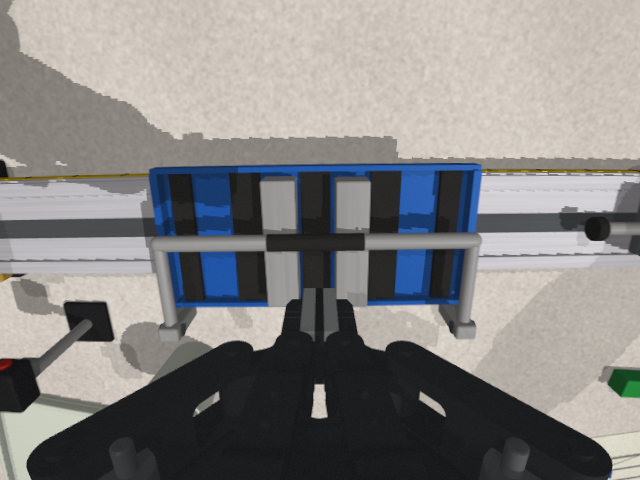

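```bash
python3 -m pendant '[{"x":0,"y":2,"z":0,"ax":0,"ay":0,"az":0,"fingers":0},{"x":0,"y":3.8,"z":0,"ax":0,"ay":0,"az":0,"fingers":10},{"x":0,"y":3.8,"z":0,"ax":0,"ay":0,"az":0,"fingers":20},{"x":0,"y":3.8,"z":0,"ax":0,"ay":0,"az":0,"fingers":30},{"x":0,"y":3.8,"z":0,"ax":0,"ay":0,"az":0,"fingers":36}]' 40; python3 -m pendant '[{"x":0,"y":3.8,"z":0,"ax":0,"ay":0,"az":0,"fingers":36},{"x":0,"y":3.8,"z":0,"ax":0,"ay":0,"az":0,"fingers":36},{"x":0,"y":3.8,"z":0,"ax":0,"ay":0,"az":0,"fingers":36},{"x":0,"y":3.8,"z":0,"ax":0,"ay":0,"az":0,"fingers":36},{"x":0,"y":3.8,"z":0,"ax":0,"ay":0,"az":0,"fingers":36}]';  python3 - <<'E'
from h import *
delta(tw(-185,-0.5,160),91.7)
E
```

```text
time_s: 31.77
position: [0.4497, -0.0788, 0.2179]
tool_rot: [-0.004, 0.705, -0.0, 0.709]
wrist_force: [1.1, 0.2, -0.4]
grip_width: 0.358
time_s: 32.18
position: [0.4452, 0.1194, 0.2117]
tool_rot: [-0.003, 0.706, -0.001, 0.708]
wrist_force: [0.9, 0.5, 0.8]
grip_width: 0.362
at track mm [-69.6  -5.5 211.7] | shift cm x 5.10 y 11.58 z 0.17 | turn deg ax -1.6 ay 0.1 az 0.4 (jaw now 90.1) | F [0.9 0.5 0.8] g 0.362 t 32.2
```

```bash
python3 -m pendant '[{"x":0,"y":3,"z":0.1,"ax":-0.4,"ay":0,"az":0.1,"fingers":36},{"x":0,"y":3,"z":0.1,"ax":-0.4,"ay":0,"az":0.1,"fingers":36},{"x":0,"y":3,"z":0.1,"ax":-0.4,"ay":0,"az":0.1,"fingers":36},{"x":0,"y":2,"z":0.1,"ax":-0.4,"ay":0,"az":0.1,"fingers":36},{"x":0,"y":0,"z":0,"ax":0,"ay":0,"az":0,"fingers":36}]'
python3 - <<'E'
from h import *
delta(tw(-185,-0.5,160),91.7)
c=shot('wrist'); X=cloud(c); T=np.c_[(X.reshape(-1,3)[:,:2]-O)@TX,(X.reshape(-1,3)[:,:2]-O)@TY].reshape(480,640,2)*1e3
m=(c['range_z']>0)&(X[...,2]>.109)&(X[...,2]<.123)&(T[...,0]<-140)&(T[...,0]>-240)&(abs(T[...,1])<40)
print('plate',m.sum(),np.percentile(T[m],[2,98],axis=0),np.median(X[m][:,2]))
m=(c['range_z']>0)&(X[...,2]>.109)&(X[...,2]<.123)&(T[...,0]>-130)&(T[...,0]<10)&(abs(T[...,1])<40)
print('pad',m.sum(),np.percentile(T[m],[2,98],axis=0),np.median(X[m][:,2]))
m=(c['range_z']>0)&(X[...,2]>.07)&(X[...,2]<.1)&(T[...,0]>-170)&(T[...,0]<10)&(abs(T[...,1])<40)
print('launcher',m.sum(),np.percentile(T[m],[.5,99.5],axis=0),np.median(X[m][:,2]))
cv2.imwrite('pics/w7.png',c['color'][:,:,::-1])
E
```

```text
time_s: 32.6
position: [0.4445, 0.2411, 0.2052]
tool_rot: [-0.013, 0.708, 0.014, 0.706]
wrist_force: [-0.3, -0.2, 0.7]
grip_width: 0.361
at track mm [-191.3   -2.6  205.2] | shift cm x 4.52 y -0.64 z 0.21 | turn deg ax 0.5 ay -0.1 az -0.0 (jaw now 92.2) | F [-0.3 -0.2  0.7] g 0.361 t 32.6
plate 824 [[-192.26520285  -17.96607625]
 [-180.65624146   13.7226539 ]] 0.11558581252424681
pad 2029 [[-50.96935516 -16.66906088]
 [-20.37029244  13.25019092]] 0.11679844248902449
launcher 12289 [[-165.86305031  -35.8091277 ]
 [  -4.37055624   30.5761381 ]] 0.09183633182037948
```

View pics/w7.png

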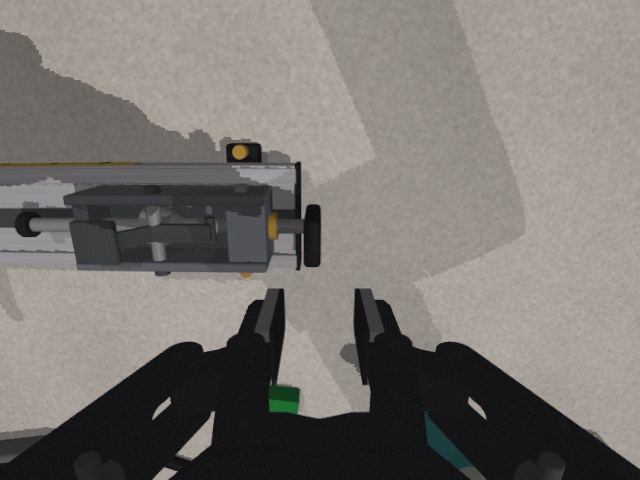

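```bash
python3 -m pendant '[{"x":1.5,"y":-0.2,"z":0,"ax":0.2,"ay":0,"az":0,"fingers":36},{"x":2,"y":-0.1,"z":0,"ax":0.2,"ay":0,"az":0,"fingers":36},{"x":2,"y":-0.1,"z":-0.1,"ax":0,"ay":0,"az":0,"fingers":36},{"x":1,"y":0,"z":-0.1,"ax":0,"ay":0,"az":0,"fingers":36},{"x":0,"y":0,"z":0,"ax":0,"ay":0,"az":0,"fingers":36}]'
python3 - <<'E'
from h import *
delta(tw(-186.5,-2,100),91.7)
E
```

```text
time_s: 33.07
position: [0.441, 0.2313, 0.1348]
tool_rot: [-0.011, 0.709, 0.009, 0.706]
wrist_force: [-0.3, -0.5, 0.2]
grip_width: 0.361
at track mm [-181.6   -6.4  134.8] | shift cm x 3.48 y 0.50 z 0.45 | turn deg ax -0.0 ay -0.2 az 0.2 (jaw now 91.7) | F [-0.3 -0.5  0.2] g 0.361 t 33.1
```

```bash
python3 -m pendant '[{"x":0,"y":0.25,"z":0.2,"ax":0,"ay":0,"az":0,"fingers":36},{"x":0,"y":0.2,"z":0.2,"ax":0,"ay":0,"az":0,"fingers":36},{"x":0,"y":0,"z":0,"ax":0,"ay":0,"az":0,"fingers":36},{"x":0.5,"y":0,"z":0,"ax":0,"ay":0,"az":0,"fingers":36},{"x":0,"y":0,"z":0,"ax":0,"ay":0,"az":0,"fingers":36}]'
python3 - <<'E'
from h import *
delta(tw(-186.5,-2,100),91.7)
E
```

```text
time_s: 33.48
position: [0.4462, 0.234, 0.1307]
tool_rot: [-0.01, 0.708, 0.008, 0.706]
wrist_force: [0.6, -0.4, 0.8]
grip_width: 0.36
at track mm [-184.1   -1.1  130.7] | shift cm x 3.07 y 0.25 z -0.08 | turn deg ax -0.2 ay -0.2 az 0.2 (jaw now 91.5) | F [ 0.6 -0.4  0.8] g 0.360 t 33.5
```

```bash
python3 -m pendant '[{"x":0.3,"y":0.2,"z":-0.05,"ax":0,"ay":0,"az":0.1,"fingers":36},{"x":0.8,"y":0.1,"z":0,"ax":0,"ay":0,"az":0.1,"fingers":36},{"x":0.9,"y":0,"z":0,"ax":0,"ay":0,"az":0,"fingers":36},{"x":0.6,"y":0,"z":0,"ax":0,"ay":0,"az":0,"fingers":36},{"x":0,"y":0,"z":0,"ax":0,"ay":0,"az":0,"fingers":36}]'
python3 - <<'E'
from h import *
delta(tw(-186.5,-2,98),91.7)
E
```

```text
time_s: 33.9
position: [0.4459, 0.2378, 0.1028]
tool_rot: [-0.009, 0.708, 0.01, 0.707]
wrist_force: [0.3, 0.2, -0.2]
grip_width: 0.358
at track mm [-187.9   -1.2  102.8] | shift cm x 0.48 y -0.14 z -0.08 | turn deg ax -0.2 ay -0.1 az -0.1 (jaw now 91.5) | F [ 0.3  0.2 -0.2] g 0.358 t 33.9
```

```bash
python3 -m pendant '[{"x":0.3,"y":-0.1,"z":0,"ax":0,"ay":0,"az":0,"fingers":36},{"x":0.2,"y":0,"z":0,"ax":0,"ay":0,"az":0,"fingers":0},{"x":0,"y":0,"z":0,"ax":0,"ay":0,"az":0,"fingers":0},{"x":0,"y":0,"z":0,"ax":0,"ay":0,"az":0,"fingers":0},{"x":0,"y":0,"z":0,"ax":0,"ay":0,"az":0,"fingers":0}]' 60; python3 -c "
from h import *
delta(tw(-186.5,-2,98),91.7)"; python3 -m pendant '[{"x":0,"y":0.7,"z":0,"ax":0,"ay":0,"az":0,"fingers":0},{"x":0,"y":1,"z":0,"ax":0,"ay":0,"az":0,"fingers":0},{"x":0,"y":1,"z":0,"ax":0,"ay":0,"az":0,"fingers":0},{"x":0,"y":1,"z":0,"ax":0,"ay":0,"az":0,"fingers":0},{"x":0,"y":0.7,"z":0,"ax":0,"ay":0,"az":0,"fingers":0}]' 60
python3 - <<'E'
from h import *
delta(tw(-252,-2,98),91.7)
E
```

```text
time_s: 34.32
position: [0.4454, 0.2364, 0.0967]
tool_rot: [-0.009, 0.708, 0.01, 0.706]
wrist_force: [-1.0, -0.4, -2.3]
grip_width: 0.122
at track mm [-186.5   -1.8   96.7] | shift cm x -0.13 y -0.00 z -0.02 | turn deg ax -0.2 ay -0.2 az -0.0 (jaw now 91.5) | F [-1.  -0.4 -2.3] g 0.122 t 34.3
time_s: 34.73
position: [0.4443, 0.2724, 0.0964]
tool_rot: [-0.013, 0.708, 0.001, 0.707]
wrist_force: [2.5, -18.6, 5.6]
grip_width: 0.127
at track mm [-222.6   -1.8   96.4] | shift cm x -0.21 y 2.94 z -0.05 | turn deg ax -0.5 ay -0.1 az 1.0 (jaw now 91.2) | F [  2.5 -18.6   5.6] g 0.127 t 34.7
```

```bash
python3 -m pendant '[{"x":0,"y":0.8,"z":0,"ax":0,"ay":0,"az":0.2,"fingers":0},{"x":0,"y":0.8,"z":0,"ax":0,"ay":0,"az":0.2,"fingers":0},{"x":0,"y":0.7,"z":0,"ax":0,"ay":0,"az":0.2,"fingers":0},{"x":0,"y":0.6,"z":0,"ax":0,"ay":0,"az":0.2,"fingers":0},{"x":0,"y":0.4,"z":0,"ax":0,"ay":0,"az":0,"fingers":0}]' 60
python3 - <<'E'
from h import *
delta(tw(-252.5,-2,98),91.7)
E
```

```text
time_s: 35.15
position: [0.4438, 0.2925, 0.0964]
tool_rot: [-0.017, 0.706, -0.006, 0.708]
wrist_force: [2.7, -18.4, 5.3]
grip_width: 0.123
at track mm [-242.6   -1.8   96.4] | shift cm x -0.19 y 0.98 z -0.04 | turn deg ax -0.9 ay 0.1 az 1.9 (jaw now 90.8) | F [  2.7 -18.4   5.3] g 0.123 t 35.1
```

```bash
python3 -m pendant '[{"x":0,"y":0.6,"z":0,"ax":0,"ay":0,"az":0.3,"fingers":0},{"x":0,"y":0.6,"z":0,"ax":0,"ay":0,"az":0.3,"fingers":0},{"x":0,"y":0.5,"z":0,"ax":0,"ay":0,"az":0.3,"fingers":0},{"x":0,"y":0.5,"z":0,"ax":0,"ay":0,"az":0,"fingers":0},{"x":0,"y":0.4,"z":0,"ax":0,"ay":0,"az":0,"fingers":0}]' 60
python3 - <<'E'
from h import *
delta(tw(-253.5,-2,98),91.7)
E
```

```text
time_s: 35.57
position: [0.4435, 0.3032, 0.0964]
tool_rot: [-0.019, 0.705, -0.014, 0.708]
wrist_force: [2.2, -20.0, 5.9]
grip_width: 0.123
at track mm [-253.3   -1.7   96.4] | shift cm x -0.16 y 0.01 z -0.03 | turn deg ax -1.3 ay 0.2 az 2.7 (jaw now 90.4) | F [  2.2 -20.    5.9] g 0.123 t 35.6
```

```bash
python3 -m pendant '[{"x":0,"y":0.4,"z":0,"ax":0,"ay":0,"az":0,"fingers":0},{"x":0,"y":0.3,"z":0,"ax":0,"ay":0,"az":0,"fingers":0},{"x":0,"y":-0.2,"z":0,"ax":0,"ay":0,"az":0,"fingers":0},{"x":0,"y":-0.2,"z":0,"ax":0,"ay":0,"az":0,"fingers":0},{"x":0,"y":-0.2,"z":0,"ax":0,"ay":0,"az":0,"fingers":0}]' 60
python3 - <<'E'
from h import *
delta(tw(-246.5,-2,98),91.7)
E
```

```text
time_s: 35.98
position: [0.4441, 0.2948, 0.0967]
tool_rot: [-0.024, 0.705, -0.022, 0.709]
wrist_force: [-3.8, 19.1, -9.6]
grip_width: 0.121
at track mm [-244.9   -1.3   96.7] | shift cm x -0.14 y 0.15 z -0.07 | turn deg ax -1.5 ay 0.3 az 3.7 (jaw now 90.2) | F [-3.8 19.1 -9.6] g 0.121 t 36.0
```

```bash
python3 -m pendant '[{"x":0,"y":0.1,"z":0,"ax":0,"ay":0,"az":0,"fingers":36},{"x":0,"y":0,"z":0,"ax":0,"ay":0,"az":0,"fingers":36},{"x":0,"y":0,"z":0,"ax":0,"ay":0,"az":0.5,"fingers":36},{"x":-0.5,"y":0,"z":0,"ax":0,"ay":0,"az":1,"fingers":36},{"x":-2,"y":0,"z":0,"ax":0,"ay":0,"az":1,"fingers":36}]' 60; python3 -m pendant '[{"x":-3,"y":0,"z":0,"ax":-0.5,"ay":0,"az":0.7,"fingers":36},{"x":-4,"y":0,"z":0,"ax":-0.5,"ay":0,"az":0,"fingers":36},{"x":-2,"y":0,"z":0,"ax":-0.5,"ay":0,"az":0,"fingers":36},{"x":0,"y":0,"z":0,"ax":0,"ay":0,"az":0,"fingers":36},{"x":0,"y":0,"z":0,"ax":0,"ay":0,"az":0,"fingers":36}]'
python3 - <<'E'
from h import *
delta(tw(450,-1,230),91.7)
c=shot('wrist'); X=cloud(c); T=np.c_[(X.reshape(-1,3)[:,:2]-O)@TX,(X.reshape(-1,3)[:,:2]-O)@TY].reshape(480,640,2)*1e3
m=(c['range_z']>0)&(X[...,2]>.109)&(X[...,2]<.123)&(T[...,0]<-140)&(T[...,0]>-290)&(abs(T[...,1])<40)
print('plate',m.sum(),np.percentile(T[m],[2,98],axis=0),np.median(X[m][:,2]))
tray('side')
E
```

```text
time_s: 36.4
position: [0.4425, 0.2975, 0.1195]
tool_rot: [-0.009, 0.706, -0.005, 0.708]
wrist_force: [-0.7, 0.7, 0.4]
grip_width: 0.361
time_s: 36.82
position: [0.4423, 0.2974, 0.2179]
tool_rot: [-0.011, 0.705, 0.011, 0.709]
wrist_force: [-0.1, 0.3, 0.1]
grip_width: 0.355
at track mm [-247.6   -3.1  217.9] | shift cm x -1.17 y -69.76 z 0.16 | turn deg ax 0.1 ay 0.3 az 0.0 (jaw now 91.8) | F [-0.1  0.3  0.1] g 0.355 t 36.8
plate 725 [[-251.44303132  -17.87347844]
 [-240.61047159   14.23132368]] 0.11565535598036608
side tray x [175.4 426.9] y [-60.2  57.2] yaw-rect ((89.899658203125, -2.6553115844726562), (675.214111328125, 120.45540618896484), 0.3213616609573364)
```

```bash
python3 -m pendant '[{"x":-0.3,"y":-2,"z":0,"ax":0,"ay":0,"az":0,"fingers":0},{"x":-0.3,"y":-3.8,"z":0,"ax":0,"ay":0,"az":0,"fingers":0},{"x":-0.3,"y":-3.8,"z":0,"ax":0,"ay":0,"az":0,"fingers":0},{"x":0,"y":-3.8,"z":0,"ax":0,"ay":0,"az":0,"fingers":0},{"x":0,"y":-3.8,"z":0,"ax":0,"ay":0,"az":0,"fingers":0}]' 40; python3 -m pendant '[{"x":0,"y":-3.8,"z":0,"ax":0,"ay":0,"az":0,"fingers":0},{"x":0,"y":-3.8,"z":0,"ax":0,"ay":0,"az":0,"fingers":0},{"x":0,"y":-3.8,"z":0,"ax":0,"ay":0,"az":0,"fingers":0},{"x":0,"y":-3.8,"z":0,"ax":0,"ay":0,"az":0,"fingers":0},{"x":0,"y":-3.8,"z":0,"ax":0,"ay":0,"az":0,"fingers":0}]';  python3 - <<'E'
from h import *
delta(tw(475,-1,230),91.7)
E
```

```text
time_s: 37.33
position: [0.4445, 0.1248, 0.2182]
tool_rot: [-0.016, 0.709, 0.013, 0.705]
wrist_force: [0.2, 0.1, 0.5]
grip_width: 0.003
time_s: 37.75
position: [0.4467, -0.0735, 0.2119]
tool_rot: [-0.016, 0.713, 0.014, 0.701]
wrist_force: [0.5, 1.2, 0.9]
grip_width: 0.006
at track mm [123.3  -9.8 211.9] | shift cm x -1.74 y -35.18 z 0.41 | turn deg ax 0.7 ay -1.0 az 0.1 (jaw now 92.4) | F [0.5 1.2 0.9] g 0.006 t 37.8
```

```bash
python3 -m pendant '[{"x":-0.2,"y":-3.8,"z":0.1,"ax":0,"ay":-0.2,"az":0,"fingers":0},{"x":-0.2,"y":-3.8,"z":0.1,"ax":0,"ay":-0.2,"az":0,"fingers":0},{"x":-0.2,"y":-3.8,"z":0.1,"ax":0,"ay":-0.2,"az":0,"fingers":0},{"x":0,"y":-3.8,"z":0.1,"ax":0,"ay":-0.2,"az":0,"fingers":0},{"x":0,"y":-3.8,"z":0.1,"ax":0,"ay":0,"az":0,"fingers":0}]' 40; python3 -m pendant '[{"x":0,"y":-3.8,"z":0.1,"ax":0,"ay":0,"az":0,"fingers":0},{"x":0,"y":-3.8,"z":0.1,"ax":0,"ay":0,"az":0,"fingers":0},{"x":0,"y":-3.8,"z":0.1,"ax":0,"ay":0,"az":0,"fingers":0},{"x":0,"y":-2.5,"z":0,"ax":0,"ay":0,"az":0,"fingers":0},{"x":0,"y":0,"z":0,"ax":0,"ay":0,"az":0,"fingers":0}]';  python3 - <<'E'
from h import *
delta(tw(475,-1,120),91.7)
tray()
E
```

```text
time_s: 38.17
position: [0.4542, -0.2717, 0.2107]
tool_rot: [-0.014, 0.711, 0.016, 0.703]
wrist_force: [1.1, 0.0, 0.5]
grip_width: -0.002
time_s: 38.58
position: [0.4583, -0.4224, 0.1996]
tool_rot: [-0.009, 0.714, 0.016, 0.7]
wrist_force: [-0.8, 0.6, -0.3]
grip_width: -0.005
at track mm [472.4  -8.7 199.6] | shift cm x 7.94 y -0.35 z 0.93 | turn deg ax 0.3 ay -1.2 az -0.6 (jaw now 92.0) | F [-0.8  0.6 -0.3] g -0.005 t 38.6
wrist tray x [204.5 426.5] y [-59.7  56.2] yaw-rect ((313.6371154785156, -1.2156257629394531), (117.24333190917969, 226.1389617919922), 89.97333526611328)
```

```bash
python3 -m pendant '[{"x":1.5,"y":0,"z":0.2,"ax":0,"ay":-0.3,"az":-0.2,"fingers":0},{"x":2,"y":0,"z":0.2,"ax":0,"ay":-0.3,"az":-0.2,"fingers":0},{"x":2,"y":0,"z":0.2,"ax":0,"ay":-0.3,"az":-0.1,"fingers":0},{"x":2,"y":0,"z":0,"ax":0,"ay":0,"az":0,"fingers":0},{"x":1,"y":0,"z":0,"ax":0,"ay":0,"az":0,"fingers":0}]' 40
python3 - <<'E'
from h import *
delta(tw(475,-1,70),91.7)
E
```

```text
time_s: 39.05
position: [0.4617, -0.4142, 0.1081]
tool_rot: [-0.01, 0.71, 0.015, 0.704]
wrist_force: [0.3, -0.2, -0.6]
grip_width: 0.002
at track mm [464.3  -5.1 108.1] | shift cm x 3.80 y -1.11 z 0.43 | turn deg ax 0.4 ay -0.4 az -0.4 (jaw now 92.1) | F [ 0.3 -0.2 -0.6] g 0.002 t 39.0
```

```bash
python3 -m pendant '[{"x":0.5,"y":-0.4,"z":0.2,"ax":0.1,"ay":-0.2,"az":-0.2,"fingers":0},{"x":1,"y":-0.4,"z":0.1,"ax":0.1,"ay":-0.2,"az":-0.2,"fingers":0},{"x":1,"y":-0.2,"z":0,"ax":0,"ay":0,"az":0,"fingers":0},{"x":0.7,"y":0,"z":0,"ax":0,"ay":0,"az":0,"fingers":0},{"x":0,"y":0,"z":0,"ax":0,"ay":0,"az":0,"fingers":0}]' 40
python3 - <<'E'
from h import *
delta(tw(440,-1,70),91.7)
E
```

```text
time_s: 39.47
position: [0.4634, -0.4171, 0.0699]
tool_rot: [-0.01, 0.709, 0.015, 0.705]
wrist_force: [0.0, 0.2, 0.4]
grip_width: 0.0
at track mm [467.2  -3.4  69.9] | shift cm x 0.01 y 2.72 z 0.26 | turn deg ax 0.4 ay -0.3 az -0.4 (jaw now 92.1) | F [0.  0.2 0.4] g 0.000 t 39.5
```

```bash
python3 -m pendant '[{"x":0,"y":1,"z":0.1,"ax":0,"ay":0,"az":0,"fingers":0},{"x":0,"y":1,"z":0.1,"ax":0,"ay":0,"az":0,"fingers":0},{"x":0,"y":1,"z":0,"ax":0,"ay":0,"az":0,"fingers":0},{"x":0,"y":1,"z":0,"ax":0,"ay":0,"az":0,"fingers":0},{"x":0,"y":1,"z":0,"ax":0,"ay":0,"az":0,"fingers":0}]' 40; python3 -m pendant '[{"x":0,"y":1,"z":0,"ax":0,"ay":0,"az":0,"fingers":0},{"x":0,"y":1,"z":0,"ax":0,"ay":0,"az":0,"fingers":0},{"x":0,"y":1,"z":0,"ax":0,"ay":0,"az":0,"fingers":0},{"x":0,"y":1,"z":0,"ax":0,"ay":0,"az":0,"fingers":0},{"x":0,"y":1,"z":0,"ax":0,"ay":0,"az":0,"fingers":0}]' 40;  python3 - <<'E'
from h import *
delta(tw(264,-1,70),91.7)
E
```

```text
time_s: 39.88
position: [0.4644, -0.3642, 0.0719]
tool_rot: [-0.011, 0.708, 0.014, 0.706]
wrist_force: [0.7, -1.1, 0.7]
grip_width: 0.004
time_s: 40.3
position: [0.4628, -0.3077, 0.0738]
tool_rot: [-0.011, 0.708, 0.014, 0.706]
wrist_force: [0.1, -0.3, 2.0]
grip_width: 0.0
at track mm [357.8  -0.8  73.8] | shift cm x 0.42 y 9.38 z 0.04 | turn deg ax 0.4 ay -0.1 az -0.2 (jaw now 92.1) | F [ 0.1 -0.3  2. ] g 0.000 t 40.3
```

```bash
python3 -m pendant '[{"x":0.1,"y":1,"z":0,"ax":0,"ay":0,"az":0,"fingers":0},{"x":0.1,"y":1,"z":0,"ax":0,"ay":0,"az":0,"fingers":0},{"x":0,"y":0.9,"z":0,"ax":0,"ay":0,"az":0,"fingers":0},{"x":0,"y":0.8,"z":0,"ax":0,"ay":0,"az":0,"fingers":0},{"x":0,"y":0.7,"z":0,"ax":0,"ay":0,"az":0,"fingers":0}]' 40; python3 -m pendant '[{"x":0,"y":0.6,"z":0,"ax":0,"ay":0,"az":0,"fingers":0},{"x":0,"y":0.5,"z":0,"ax":0,"ay":0,"az":0,"fingers":0},{"x":0,"y":0.5,"z":0,"ax":0,"ay":0,"az":0,"fingers":0},{"x":0,"y":0.4,"z":0,"ax":0,"ay":0,"az":0,"fingers":0},{"x":0,"y":0.4,"z":0,"ax":0,"ay":0,"az":0,"fingers":0}]' 40;  python3 - <<'E'
from h import *
delta(tw(264,-1,70),91.7)
E
```

```text
time_s: 40.72
position: [0.4605, -0.2579, 0.0717]
tool_rot: [-0.012, 0.708, 0.015, 0.706]
wrist_force: [0.1, 0.2, 0.4]
grip_width: 0.004
time_s: 41.13
position: [0.4595, -0.2309, 0.0717]
tool_rot: [-0.012, 0.708, 0.015, 0.706]
wrist_force: [-0.2, -0.6, 2.0]
grip_width: 0.002
at track mm [280.9  -1.7  71.7] | shift cm x 0.17 y 1.69 z 0.08 | turn deg ax 0.4 ay -0.1 az -0.2 (jaw now 92.1) | F [-0.2 -0.6  2. ] g 0.002 t 41.1
```

```bash
python3 -m pendant '[{"x":0,"y":0.3,"z":0,"ax":0,"ay":0,"az":0,"fingers":0},{"x":0,"y":0.3,"z":0,"ax":0,"ay":0,"az":0,"fingers":0},{"x":0,"y":0.3,"z":0,"ax":0,"ay":0,"az":0,"fingers":0},{"x":0,"y":0.3,"z":0,"ax":0,"ay":0,"az":0,"fingers":0},{"x":0,"y":0.3,"z":0,"ax":0,"ay":0,"az":0,"fingers":0}]' 40
python3 - <<'E'
from h import *
delta(tw(264,-1,70),91.7)
tray('side')
E
```

```text
time_s: 41.55
position: [0.459, -0.2207, 0.0735]
tool_rot: [-0.015, 0.708, 0.009, 0.706]
wrist_force: [-5.5, -9.5, 9.7]
grip_width: 0.001
at track mm [270.8  -2.   73.5] | shift cm x 0.35 y 0.68 z 0.10 | turn deg ax 0.2 ay -0.2 az 0.5 (jaw now 91.9) | F [-5.5 -9.5  9.7] g 0.001 t 41.5
side tray x [ -5.4 249.7] y [-60.7  57.2] yaw-rect ((4.3879852294921875, -1.8946952819824219), (492.13873291015625, 118.92324829101562), 0.10788372159004211)
```

```bash
python3 -m pendant '[{"x":0,"y":0.3,"z":0,"ax":0,"ay":0,"az":0,"fingers":0},{"x":0,"y":0.3,"z":0,"ax":0,"ay":0,"az":0,"fingers":0},{"x":0,"y":0.3,"z":0,"ax":0,"ay":0,"az":0,"fingers":0},{"x":0,"y":0,"z":0,"ax":0,"ay":0,"az":0,"fingers":0},{"x":0,"y":0,"z":0,"ax":0,"ay":0,"az":0,"fingers":0}]' 40; python3 -c "
from h import *
delta(tw(264,-1,70),91.7)"; python3 -m pendant '[{"x":0,"y":-0.2,"z":0,"ax":0,"ay":0,"az":0,"fingers":0},{"x":0,"y":-0.4,"z":0,"ax":0,"ay":0,"az":0,"fingers":0},{"x":0,"y":-1,"z":0,"ax":0,"ay":0,"az":0,"fingers":0},{"x":0,"y":-2,"z":0,"ax":0,"ay":0,"az":0,"fingers":0},{"x":0,"y":-2,"z":0,"ax":0,"ay":0,"az":0,"fingers":0}]' 40
python3 - <<'E'
from h import *
delta(tw(264,-1,70),91.7)
tray('side')
E
```

```text
time_s: 42.02
position: [0.4622, -0.216, 0.0771]
tool_rot: [-0.017, 0.705, 0.004, 0.709]
wrist_force: [-0.6, -0.7, 0.4]
grip_width: 0.001
at track mm [266.2   1.4  77.1] | shift cm x 0.71 y 0.23 z -0.24 | turn deg ax 0.0 ay 0.3 az 1.1 (jaw now 91.7) | F [-0.6 -0.7  0.4] g 0.001 t 42.0
time_s: 42.43
position: [0.4626, -0.2714, 0.0772]
tool_rot: [-0.018, 0.706, 0.007, 0.708]
wrist_force: [-0.7, -0.5, -0.1]
grip_width: -0.0
at track mm [3.215e+02 1.000e-01 7.720e+01] | shift cm x 0.63 y 5.76 z -0.09 | turn deg ax 0.3 ay 0.1 az 0.9 (jaw now 92.0) | F [-0.7 -0.5 -0.1] g -0.000 t 42.4
side tray x [ -4.7 250.8] y [-60.6  56.3] yaw-rect ((117.66328430175781, -2.423175811767578), (118.75083923339844, 268.37335205078125), 89.35974884033203)
```

```bash
python3 -m pendant '[{"x":-2,"y":-0.5,"z":0,"ax":0,"ay":0,"az":0.3,"fingers":0},{"x":-4,"y":0,"z":0,"ax":0,"ay":0,"az":0.3,"fingers":0},{"x":-4,"y":0,"z":0,"ax":0,"ay":0,"az":0.3,"fingers":0},{"x":-3,"y":0,"z":0,"ax":0,"ay":0,"az":0,"fingers":0},{"x":-1,"y":2,"z":0,"ax":0,"ay":0,"az":0,"fingers":0}]' 40; python3 -m pendant '[{"x":0,"y":3.5,"z":0,"ax":0,"ay":0,"az":0,"fingers":0},{"x":0,"y":3.5,"z":0,"ax":0,"ay":0,"az":0,"fingers":0},{"x":0,"y":3.5,"z":0,"ax":0,"ay":0,"az":0,"fingers":0},{"x":0,"y":3.5,"z":0,"ax":0,"ay":0,"az":0,"fingers":0},{"x":0,"y":3.5,"z":0,"ax":0,"ay":0,"az":0,"fingers":0}]' 40; python3 -m pendant '[{"x":0,"y":3.5,"z":0,"ax":0,"ay":0,"az":0,"fingers":0},{"x":0,"y":3.5,"z":0,"ax":0,"ay":0,"az":0,"fingers":0},{"x":0,"y":3.5,"z":0,"ax":0,"ay":0,"az":0,"fingers":0},{"x":0,"y":2,"z":0,"ax":0,"ay":0,"az":0,"fingers":0},{"x":0,"y":0,"z":0,"ax":0,"ay":0,"az":0,"fingers":0}]' 40
python3 - <<'E'
from h import *
delta(tw(-36,-1.5,140),91.7)
c,X=tray(); cv2.imwrite('pics/w8.png',c['color'][:,:,::-1])
T=np.c_[(X.reshape(-1,3)[:,:2]-O)@TX,(X.reshape(-1,3)[:,:2]-O)@TY].reshape(480,640,2)*1e3
m=(c['range_z']>0)&(X[...,2]>.109)&(X[...,2]<.123)&(T[...,0]>-130)&(T[...,0]<10)&(abs(T[...,1])<40)
print('pad',m.sum(),np.percentile(T[m],[2,98],axis=0),np.median(X[m][:,2]))
E
```

```text
time_s: 42.9
position: [0.459, -0.2649, 0.2171]
tool_rot: [-0.008, 0.71, 0.011, 0.704]
wrist_force: [-0.5, 0.4, 0.1]
grip_width: 0.002
time_s: 43.32
position: [0.4567, -0.0921, 0.2213]
tool_rot: [-0.005, 0.707, 0.006, 0.707]
wrist_force: [1.0, -0.1, -0.4]
grip_width: 0.001
time_s: 43.73
position: [0.454, 0.0407, 0.2213]
tool_rot: [-0.005, 0.707, 0.007, 0.707]
wrist_force: [-0.5, -0.5, 0.1]
grip_width: 0.002
at track mm [  9.4   0.9 221.3] | shift cm x 8.14 y 4.52 z -0.29 | turn deg ax -0.7 ay -0.0 az -0.1 (jaw now 91.0) | F [-0.5 -0.5  0.1] g 0.002 t 43.7
wrist tray x [ -0.8 248.2] y [-59.3  56.5] yaw-rect ((124.23185729980469, -1.1818809509277344), (252.36744689941406, 116.70133972167969), 0.0209650881588459)
pad 2453 [[-49.29700722 -17.03948087]
 [  9.48175059  34.11459336]] 0.11712312716238577
```

View pics/w8.png

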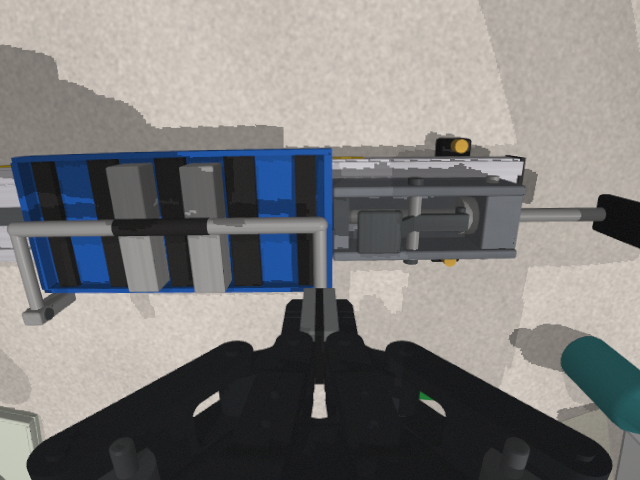

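```bash
python3 -m pendant '[{"x":0.5,"y":1.2,"z":-0.1,"ax":-0.2,"ay":0,"az":0,"fingers":0},{"x":1,"y":1.2,"z":-0.1,"ax":-0.2,"ay":0,"az":0,"fingers":0},{"x":1.5,"y":1.2,"z":-0.1,"ax":-0.2,"ay":0,"az":0,"fingers":0},{"x":1.5,"y":0.6,"z":0,"ax":0,"ay":0,"az":0,"fingers":0},{"x":1.5,"y":0,"z":0,"ax":0,"ay":0,"az":0,"fingers":0}]' 40;  python3 - <<'E'
from h import *
delta(tw(-36,-1.5,122),91.7)
E
```

```text
time_s: 44.2
position: [0.453, 0.0798, 0.1603]
tool_rot: [-0.008, 0.706, 0.009, 0.709]
wrist_force: [-0.1, 0.1, -0.2]
grip_width: -0.002
at track mm [-29.8   1.  160.3] | shift cm x 3.82 y 0.62 z -0.27 | turn deg ax -0.3 ay 0.2 az -0.0 (jaw now 91.4) | F [-0.1  0.1 -0.2] g -0.002 t 44.2
```

```bash
python3 -m pendant '[{"x":0.5,"y":0.3,"z":-0.2,"ax":0,"ay":0,"az":0,"fingers":0},{"x":1,"y":0.3,"z":-0.1,"ax":0,"ay":0,"az":0,"fingers":0},{"x":1,"y":0,"z":0,"ax":0,"ay":0,"az":0,"fingers":0},{"x":0.5,"y":0,"z":0,"ax":0,"ay":0,"az":0,"fingers":0},{"x":0,"y":0,"z":0,"ax":0,"ay":0,"az":0,"fingers":0}]' 40;  python3 - <<'E'
from h import *
delta(tw(-36,-1.5,118),91.7)
E
```

```text
time_s: 44.62
position: [0.4475, 0.083, 0.1246]
tool_rot: [-0.008, 0.708, 0.007, 0.706]
wrist_force: [0.2, -0.4, -0.2]
grip_width: 0.001
at track mm [-33.2  -4.3 124.6] | shift cm x 0.66 y 0.29 z 0.28 | turn deg ax -0.5 ay -0.2 az 0.1 (jaw now 91.2) | F [ 0.2 -0.4 -0.2] g 0.001 t 44.6
```

```bash
python3 -m pendant '[{"x":0.3,"y":0.2,"z":0.2,"ax":0,"ay":0,"az":0,"fingers":0},{"x":0.3,"y":0.1,"z":0.1,"ax":0,"ay":0,"az":0,"fingers":0},{"x":0.3,"y":0,"z":0,"ax":0,"ay":0,"az":0,"fingers":0},{"x":0.3,"y":0,"z":0,"ax":0,"ay":0,"az":0,"fingers":0},{"x":0.3,"y":0,"z":0,"ax":0,"ay":0,"az":0,"fingers":0}]' 40;  python3 - <<'E'
from h import *
delta(tw(-36,-1.5,118),91.7); tray('side')
E
```

```text
time_s: 45.03
position: [0.4529, 0.0839, 0.1129]
tool_rot: [-0.008, 0.706, 0.004, 0.708]
wrist_force: [-3.4, -4.6, 10.0]
grip_width: 0.003
at track mm [-33.8   1.1 112.9] | shift cm x -0.52 y 0.21 z -0.26 | turn deg ax -0.7 ay 0.1 az 0.3 (jaw now 91.0) | F [-3.4 -4.6 10. ] g 0.003 t 45.0
side tray x [ 39.4 292.5] y [-60.6  56.9] yaw-rect ((45.43647766113281, -1.4198226928710938), (118.65873718261719, 496.2775573730469), 89.81920623779297)
```

```bash
python3 -m pendant '[{"x":-0.5,"y":0,"z":0,"ax":0,"ay":0,"az":0,"fingers":0},{"x":-2,"y":0,"z":0,"ax":0,"ay":0,"az":0,"fingers":0},{"x":-4,"y":0,"z":0,"ax":0,"ay":0,"az":0,"fingers":0},{"x":-4,"y":0,"z":0,"ax":0,"ay":0,"az":0,"fingers":0},{"x":-2,"y":0,"z":0,"ax":0,"ay":0,"az":0,"fingers":0}]' 40; python3 -c "
from h import *
tray('side')"; python3 -m pendant '[{"x":0,"y":0,"z":0,"ax":0,"ay":0,"az":0,"fingers":0},{"x":0,"y":0,"z":0,"ax":0,"ay":0,"az":0,"fingers":0},{"x":0,"y":0,"z":0,"ax":0,"ay":0,"az":0,"fingers":0},{"x":0,"y":0,"z":0,"ax":0,"ay":0,"az":0,"fingers":0},{"x":0,"y":0,"z":0,"ax":0,"ay":0,"az":0,"fingers":0}]' 40; python3 -m pendant '[{"x":0,"y":0,"z":0,"ax":0,"ay":0,"az":0,"fingers":0},{"x":0,"y":0,"z":0,"ax":0,"ay":0,"az":0,"fingers":0},{"x":0,"y":0,"z":0,"ax":0,"ay":0,"az":0,"fingers":0},{"x":0,"y":0,"z":0,"ax":0,"ay":0,"az":0,"fingers":0},{"x":0,"y":0,"z":0,"ax":0,"ay":0,"az":0,"fingers":0}]' 40
python3 - <<'E'
from h import *
tray('side'); tray('scene')
a=shot('scene')['color'][120:360,60:500]; b=shot('side')['color'][160:480,200:520]
im=np.zeros((600,800,3),np.uint8); im[:240,:440]=a; im[240:560,:320]=b; cv2.imwrite('pics/v9.png',im[:,:,::-1])
E
```

```text
time_s: 45.5
position: [0.45, 0.0838, 0.2397]
tool_rot: [-0.008, 0.709, 0.004, 0.705]
wrist_force: [1.0, -0.3, -0.3]
grip_width: -0.002
side tray x [358.  610.1] y [-60.6  56.6] yaw-rect ((214.11122131347656, -4.7639007568359375), (794.0676879882812, 120.09260559082031), 0.5201717019081116)
time_s: 45.97
position: [0.4521, 0.0844, 0.2437]
tool_rot: [-0.008, 0.706, 0.004, 0.708]
wrist_force: [-0.0, -0.1, 0.3]
grip_width: -0.003
time_s: 46.38
position: [0.4509, 0.0842, 0.2411]
tool_rot: [-0.008, 0.708, 0.004, 0.706]
wrist_force: [0.1, 0.9, 0.2]
grip_width: -0.003
side tray x [355.8 606.3] y [-60.5  56.6] yaw-rect ((213.53782653808594, -6.826927185058594), (788.4651489257812, 120.8478012084961), 1.0209153890609741)
scene tray x [-185.6  604.7] y [-61.5  61.8] yaw-rect ((207.2232208251953, -6.7115478515625), (799.9153442382812, 126.56808471679688), 1.6478756666183472)
```

View pics/v9.png

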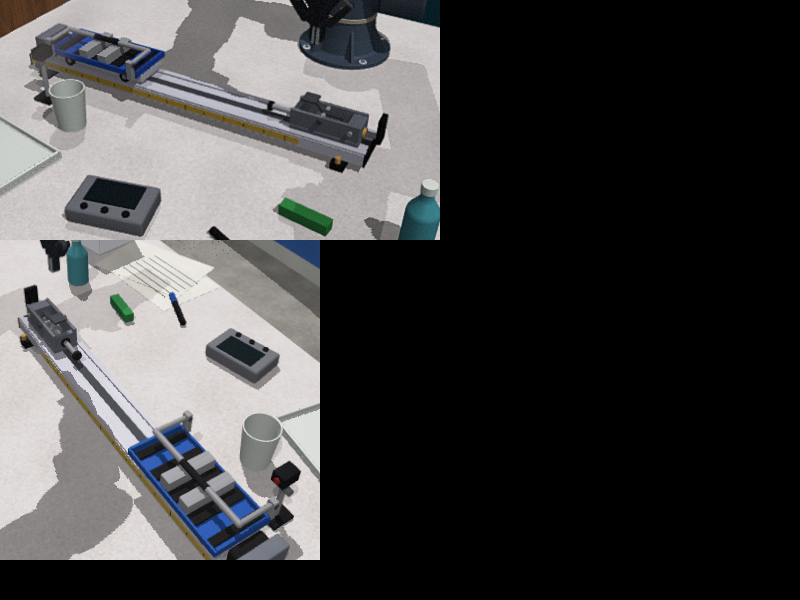

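Run:
```python
from h import *
tray('side'); print(env.sign_off())
```

```text
side tray x [355.6 606.2] y [-60.5  57.1] yaw-rect ((214.95469665527344, -3.1931228637695312), (799.929931640625, 119.7920913696289), 0.34419170022010803)
the job is handed in; nothing more can be done
None
```

The whole run was done in the order asked and handed in at about 47 s, but **the wrist force probably passed its 120 N limit once**, so the run may count as failed. It read about 124 N (127–128 N in all) while I pressed the hold-down closed. I stepped down too fast onto its stop, and there was no reset.

- **Bars:** I found two steel bars and laid them in the two middle bays. The wrist camera showed them square in the bays with their tops at about 106 mm, where 107 mm is expected.
- **Hold-down:** the top of its rod read 119–120 mm, where closed is 120.5 mm. My hard press also rolled the trolley about 15 mm, before the launcher was cocked. While I was opening the hold-down, the rod slipped up between the fingers, so I pushed it the rest of the way.
- **Launcher:** I drew the striker about 67 mm. After I let go it stayed caught, with the pull plate about 59.5 mm back. I pushed the loaded trolley back until its rear end read level with the launcher face to about 1 mm. I then let go and tripped the sear.
- **Result:** the trolley's front reached 610 mm, at the buffer pad (611 mm). It then settled at 606 mm, within the allowed bounce. The last pictures show both bars still in place under the closed rod, the bottle and cup standing, the green bar untouched, and the arm clear.

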